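Put the caliper and the side cutter back in the sloping shadow tray

ROBOT

A 6-joint arm with a two-finger parallel gripper is mounted at the origin on a cart in front of the work surface, level with it; the furniture and walls round the work are solid. World frame = base frame: x ahead of the robot, y to its left, z up, the work surface at z = 0. Lengths are in m, angles in rad, forces in N, time in s.
With the tool pointing down it reaches from about 0.25 to 0.775 m from the base axis. Payload 4 kg.
Tool frame: the origin (TCP) lies on the centre line of the jaws, within the pads' length; the fingertips stand 14 mm ahead of it and the grasp point (between the pads) lies 5 mm behind it (robot.tcp_to_tips is the distance from the TCP to the fingertips, in m); z points along the fingers, y is the line along which they close (so a half turn about z gives the same grasp; the last joint's range is limited). The gripper opens to 94 mm and grips with 3 to 60 N. Pads are 16 mm wide; open, the fingers measure 119 mm over their backs; the gripper's body (75 mm by 177 mm) begins 78 mm behind the grasp point.
Start: joints at [-1.228, 0.087, 1.371, -0, 1.684, -0.103], TCP at [0.237, -0.496, 0.22] pointing down, gripper open.
Joint ranges: [-3.1, 3.1], [-0.76, 2.03], [0.27, 2.55], [-1.08, 4.22], [0.17, 2.65], [-2.57, 2.57]. Speed limits (rad/s): [2.79, 2.79, 3.14, 3.14, 3.14, 3.14].

INTERFACE

Orientations are given as [roll, pitch, yaw] about the fixed x, y, z axes, in that order (R = Rz(yaw) Ry(pitch) Rx(roll)).
In Python, from bench import robot gives the robot as it stands.
- The arm moves only by the tool carry_out, never from a script. Its argument "increments" is a list of rows, each a list of 3 entries, a list of its own where there are three numbers: the closure in counts, from 0 (fully open) to 255 (shut), then the shift along the tool's x, y, z in mm, then the turn about the tool's z in degrees. In form: [[fingers, [dx, dy, dz], twist], ...]. A call has 1 to 8 rows; each row shifts and turns the commanded pose from where the row before left it, along the tool's axes as they then stand; what a row does not reach is not made up. A row lasts 1/10 s, in which the tool goes at most 50 mm and 8.59 degrees, less where a joint would pass 70% of its speed; a pose out of reach is approached as far as the arm can. A call with a gripper value outside its range is refused whole. The fingers move at their own pace and stop on an object; the grip force is fixed at half the most. Time passes only in rows, so rows that do not move let the fingers close. It gives the time, the measured TCP pose, the force, the opening and the grip force at its end, in the units of the state.
- robot.get_obs(): the state, without advancing time (a new reading comes with each control period).
- robot.snapshot(name): name is "scene" or "side" or "wrist"; returns the picture (420x560x3 uint8, blue, green, red); there is no depth.
- robot.get_calibration(name): a dict with "vfov" (degrees; the focal length in pixels is half the picture's height over the tangent of half this angle, whatever the lens; pixels are square), "cx", "cy" (the principal point, pixels), "T" (4x4, takes a point from camera to world coordinates). Camera axes: x right, y down, z forward; pixel columns grow to the right and rows downward; lengths in m; the calibration is good to about 2 mm. A picture is of the moment at which its call begins: read the wrist's pose just before it. get_calibration takes no time and is no camera call; for the wrist camera it gives the pose at the moment of the call.
- robot.close_job(): hands the job in; it is judged then, once.
The state is a dict: "time": time; "joint_positions": joint angles; "qvel": joint speeds; "joint_torque": joint torques, N m; "tool_pos": TCP position; "ee_rot": TCP orientation; "wrist_force": force on the tool from outside, world axes, zero at the start; "wrist_torque": the same for the moment, N m; "width": finger opening in m; "finger_force": force on a finger pad.
Only numpy, scipy, OpenCV 4.12 (cv2) and the standard library are available. Lean on these libraries where they do the work, as an engineer would, in place of code of your own. Each camera call takes 0.05 s, during which the arm holds its last target. There are 200 camera calls.

TASK

Put the caliper and the side cutter away in the sloping shadow tray: lay each in the pocket cut to its outline, right way round and fully home so that it lies flat on the pocket floor. Leave the tape roll, the solder spool and the screwdriver where they are.

Things in the scene. Friction and masses are not known exactly. Their poses are not given: they have to be found in the camera images.
- tray: Black shadow tray, 230 x 210 mm, with cut-out pockets, on a fixed aluminium stand, low edge to the robot. Frame tilts with it: origin at its centre in the pocket-floor plane, 75 mm over the bench; x up the slope (30 degrees, away from the robot), y left, z square out of the face. Floors at z = 0, top face at z = 8 mm; 3.5 mm play each side of a tool. High edge 140 mm over the bench.
- trough (a point): Middle of the finger trough, on its floor; axes as the tray's. The trough is 44 mm wide (along y), 8 mm deep (same floor as the pockets) and runs straight up the whole tray along x, through both pockets, open at both ends: fingers fit there on both sides of a tool.
- caliper_home (a point): Point on the floor of the upper pocket where the caliper's origin belongs; axes as the tray's. At tray (50, -3, 0) mm. In its home the caliper's x, y, z axes lie along the tray's x, y, z: jaws to the left (+y), beam to the right.
- cutter_home (a point): Point on the floor of the lower pocket where the cutter's origin belongs; axes as the tray's. At tray (-50, 2, 0) mm. In its home the cutter's x axis (nose) points to the tray's -y (right), its y axis to the tray's +x (up the slope), z to z.
- caliper: Grey caliper, jaws closed, 68 x 176 x 13 mm, 130 g, face up on the bench. Origin on its underside; z up, y along the beam to the jaws. In mm: beam x 5 to 20, y -82 to 69; jaws x -34 to 34, y 52 to 88; both 3.5 thick; slider body x -3 to 27, y 0 to 60, z 4 to 12.5. Grip the slider body across x at its centre (12, 30), about the centre of mass; there it spans the trough when home.
- cutter: Side cutter with two red handles, 144 x 53 x 12 mm, 60 g, flat on the bench. Origin mid-underside; z up, x to the steel nose. In mm: handles x -72 to 26, 12.4 high, 53 over both at x = -41, 47 at x = -11, 25 at x = 16; nose x 18 to 72, up to 26 wide. Grip across both handles (along y) at x = -25, 50 wide; there it spans the trough when home.
- tape_roll: Amber tape roll, 77 mm across, 12 mm high, lying flat. Origin at the centre of its underside. Leave it alone.
- spool: Solder spool with blue flanges, 58 mm across, 44 mm high, standing on end beyond the work. Origin at the centre of its underside. Leave it alone.
- driver: Screwdriver with a blue handle, 155 x 20 x 21 mm, lying near the front edge of the bench. Origin under its middle, x along it to the blade. Leave it alone.
Things that resemble listed ones, but are neither listed nor needed, are in the scene too. Of the things that look like the caliper, take the one that is farthest from the robot's base at the start.

How it is judged:
At the end, for the whole second after the job is handed in: Caliper and cutter each lie at rest in their own pocket: origin within 8 mm of its home point, underside within 3 mm of the pocket floor, flat to the tray within 2 degrees and lined up with the pocket within 6 degrees (distance between caliper and caliper_home below 0.008 m and z of each of caliper, cutter in the frame of tray below 0.003 m and angle between the z axis of each of caliper, cutter and the z axis of tray, either way round below 0.035 rad and angle between the y axis of caliper and the y axis of tray, either way round below 0.1 rad and distance between cutter and cutter_home below 0.008 m and angle between the x axis of cutter and the y axis of tray, either way round below 0.1 rad and linear speed of each of caliper, cutter below 0.02 m/s); the robot touches nothing.
It fails at once if the tape roll is shifted by more than 30 mm (distance of tape_roll from where it was at the start of the episode above 0.03 m).
It fails at once if the solder spool is shifted by more than 30 mm (distance of spool from where it was at the start of the episode above 0.03 m).
It fails at once if the screwdriver is shifted by more than 30 mm (distance of driver from where it was at the start of the episode above 0.03 m).
It also fails if it takes over 61 s, if anything falls off the work surface, if the arm or the gripper's body presses on something with over 40 N, if the wrist force passes 120 N, or if a joint passes its speed limit or range.

## Working session

There is one attempt and no reset: what is moved stays moved. The work goes in short steps, Python scripts to look and compute and a tool call to move; the robot and the scene stay as the last step left them, time stands still between calls to the robot, and variables do not carry over. Pictures are saved under pics/ and viewed, at most 10 in all, crops included, and the job is handed in when it is done.

Besides the shell and the picture viewer there is one more tool, called after ">>>" in YAML: its name, and indented under it one key for each argument. carry_out: Moves the arm, as the interface text tells. Its arguments: {"type":"object","properties":{"increments":{"type":"array","items":{"type":"array"}}},"required":["increments"]}

```bash
mkdir -p pics; ls; python3 - <<'E'
from bench import robot
import cv2,numpy as np
a=robot.snapshot("scene");b=robot.snapshot("side")
cv2.imwrite("pics/scene.png",a);cv2.imwrite("pics/side.png",b)
for n in("scene","side","wrist"):
    c=robot.get_calibration(n);print(n,c["vfov"],c["cx"],c["cy"],np.round(c["T"],3).tolist(), [k for k in c])
print(robot.get_obs())
E
```

```text
pics
scene 57.069259697677346 281.19260057226575 205.59385539813388 [[-0.8, -0.347, 0.489, 0.093], [-0.599, 0.466, -0.651, 0.655], [-0.002, -0.814, -0.581, 0.577], [0.0, 0.0, 0.0, 1.0]] ['vfov', 'cx', 'cy', 'T']
side 46.58554871980828 268.5487022360594 210.43687925139463 [[-0.934, -0.155, 0.323, 0.226], [-0.358, 0.388, -0.849, 0.921], [0.007, -0.908, -0.418, 0.494], [0.0, 0.0, 0.0, 1.0]] ['vfov', 'cx', 'cy', 'T']
wrist 65.02356991889295 282.89521305965474 208.90755711660077 [[0.432, -0.867, -0.25, 0.31], [-0.902, -0.415, -0.118, -0.46], [-0.001, 0.276, -0.961, 0.384], [0.0, 0.0, 0.0, 1.0]] ['vfov', 'cx', 'cy', 'T']
{'time': 0.1, 'joint_positions': array([-1.22813050e+00,  8.78982016e-02,  1.37205148e+00,  4.45104855e-07,
        1.68356917e+00, -1.03103970e-01]), 'qvel': array([ 1.07028409e-03, -1.87005981e-04, -4.39597637e-03,  4.00167857e-05,
       -5.54303555e-04, -1.06729397e-03]), 'joint_torque': array([ 2.64142145e-03, -3.41249514e+01, -3.03302658e+01,  7.20159989e-02,
        3.04729852e-02, -8.42828945e-05]), 'tool_pos': array([ 0.23697981, -0.49584117,  0.21843802]), 'ee_rot': array([-3.13967674e+00, -1.98685942e-04,  4.45769655e-01]), 'wrist_force': array([-0.01954036,  0.2252762 ,  0.4524297 ]), 'wrist_torque': array([ 0.01218085,  0.0072977 , -0.03981641]), 'finger_force': 0.0, 'width': 0.09414230895688273}
```

View pics/scene.png

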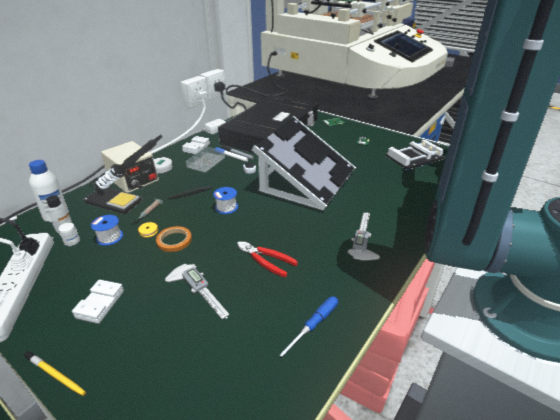

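View pics/side.png

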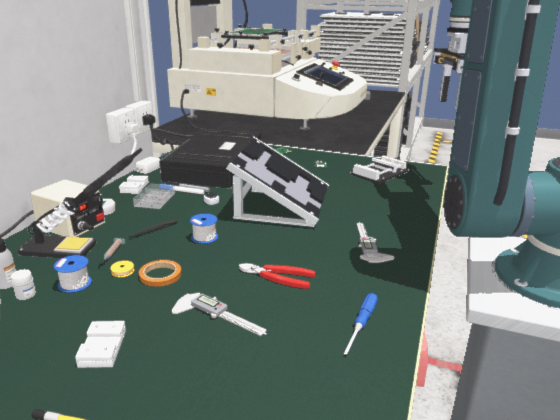

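The scene view shows the tray at about (305,165), the cutter at (268,258), the driver at (310,325) and the tape at (173,238). There are two caliper-like things: A at (200,288) and B at (362,238). I'll compute their distances from the base and confirm in an enlarged crop.

```bash
cat > h.py <<'E'
import numpy as np,cv2
from bench import robot
def ray(c,uv):
    f=210/np.tan(np.radians(c["vfov"])/2);T=np.array(c["T"])
    d=T[:3,:3]@np.array([(uv[0]-c["cx"])/f,(uv[1]-c["cy"])/f,1.]);return T[:3,3],d/np.linalg.norm(d)
def onplane(c,uv,z=0,n=(0,0,1)):
    o,d=ray(c,uv);n=np.array(n,float);return o+d*((z-n@o)/(n@d))
def tri(c1,u1,c2,u2):
    o1,d1=ray(c1,u1);o2,d2=ray(c2,u2)
    s=np.linalg.lstsq(np.c_[d1,-d2],o2-o1,rcond=None)[0]
    p,q=o1+s[0]*d1,o2+s[1]*d2;return (p+q)/2,np.linalg.norm(p-q)
def proj(c,p):
    f=210/np.tan(np.radians(c["vfov"])/2);T=np.array(c["T"]);q=T[:3,:3].T@(np.array(p)-T[:3,3]);return q[:2]/q[2]*f+[c["cx"],c["cy"]]
E
python3 - <<'E'
from h import *
s=robot.get_calibration("scene");d=robot.get_calibration("side")
for n,a,b in(("A",(200,288),(213,307)),("B",(362,238),(368,242)),("cutter joint",(258,255),(265,271)),("tape",(173,238),(160,272)),("driver",(318,315),(364,315))):
    p=onplane(s,a,.006);print(n,p.round(3),np.hypot(*p[:2]).round(3),onplane(d,b,.006).round(3))
for n,a,b in(("tray low right?",(327,208),(315,222)),("tip R",(354,168),(328,186)),):
    print(n,[x.round(3) for x in tri(s,a,d,b)])
a=cv2.imread("pics/scene.png")[195:335,155:395];b=cv2.imread("pics/scene.png")[105:215,235:365]
cv2.imwrite("pics/c1.png",cv2.resize(a,None,fx=3.3,fy=3.3,interpolation=2))
cv2.imwrite("pics/c2.png",cv2.resize(b,None,fx=5,fy=5,interpolation=2))
E
```

```text
A [0.534 0.333 0.006] 0.629 [0.55  0.325 0.006]
B [0.349 0.007 0.006] 0.349 [0.351 0.    0.006]
cutter joint [0.503 0.192 0.006] 0.538 [0.511 0.187 0.006]
tape [0.694 0.265 0.006] 0.743 [0.692 0.263 0.006]
driver [0.313 0.25  0.006] 0.401 [0.311 0.254 0.006]
tray low right? [array([ 0.479, -0.051,  0.003]), np.float64(0.006)]
tip R [array([ 0.501, -0.236,  0.023]), np.float64(0.002)]
```

View pics/c1.png

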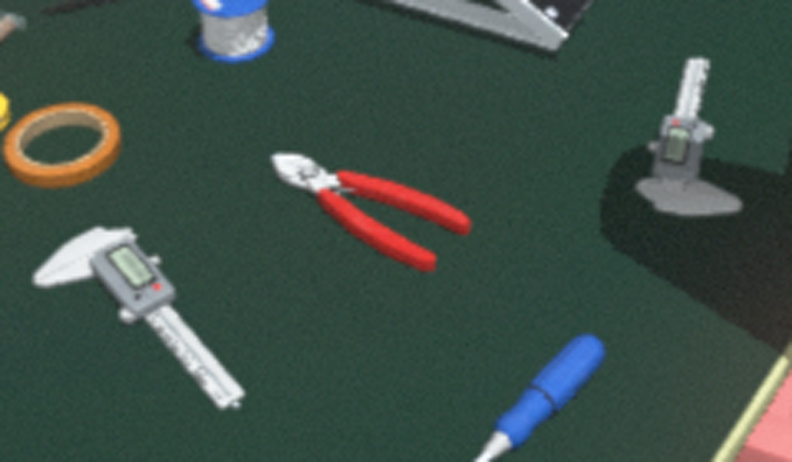

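View pics/c2.png

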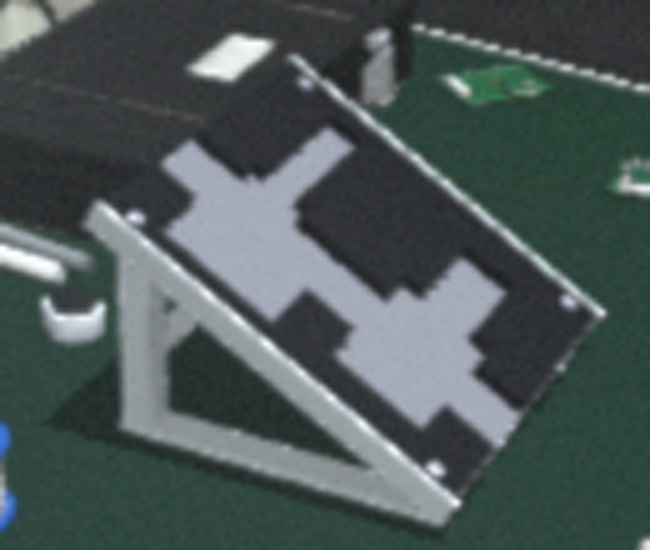

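Of the two calipers, A at (200,288) is 0.63 m from the base and B at (362,238) is 0.35 m, so A is the one to take. The first crop confirms A is a caliper lying face up. The second crop shows the tray corners at scene pixels (326.6,206), (356,167.6), (255,146) and (293.6,116.6), with the four corner screws.

```bash
python3 - <<'E'
from h import *
s=robot.get_calibration("scene")
def hom(a,z):
    return onplane(s,a,z)
LL=hom((326.6,205.5),.0244);LR=hom((355.6,167.5),.0244);HL=hom((255,146),.1394);HR=hom((293.5,116.8),.1394)
print(LL.round(3),LR.round(3),HL.round(3),HR.round(3))
for p,q in((LL,LR),(HL,HR)): print("w",np.linalg.norm(p-q),"yaw",np.degrees(np.arctan2(*(p-q)[:2])) )
for p,q in((LL,HL),(LR,HR)): print("l",np.linalg.norm(p-q))
c=(LL+LR+HL+HR)/4;print(c, np.degrees(np.arctan2(*((HL+HR-LL-LR)[1::-1]))))
# caliper A: beam end, jaw, slider ; via crop px/3.3+ (155,195)
P=lambda x,y:(155+x/3.3,195+y/3.3)
for n,a,z in(("beam end",P(230,400),.0035),("slider mid",P(132,275),.0125),("cut nose tip",P(275,157),.005),("h1",P(465,222),.008),("h2",P(430,262),.008),):
    print(n,hom(a,z).round(3))
E
```

```text
[ 0.468 -0.031  0.024] [ 0.499 -0.241  0.024] [ 0.666 -0.     0.139] [ 0.696 -0.208  0.139]
w 0.21195146503078746 yaw -8.486756321374495
w 0.20968711430436685 yaw -8.175356000579127
l 0.23095402308514826
l 0.2299883296223366
[ 0.58215533 -0.11989887  0.0819    ] 9.12398714149793
beam end [0.449 0.352 0.003]
slider mid [0.556 0.325 0.012]
cut nose tip [0.565 0.187 0.005]
h1 [0.423 0.164 0.008]
h2 [0.42  0.205 0.008]
```

```bash
cat >> h.py <<'E'
def plan(target,yawdeg,fing,n=None,start=None):
    o=robot.get_obs();p=np.array(o["tool_pos"]) if start is None else np.array(start[0]);y=np.degrees(o["ee_rot"][2]) if start is None else start[1]
    print("at",p.round(4),round(y,1),"rpy",np.degrees(o["ee_rot"]).round(1));t=np.array(target,float)
    dy=(yawdeg-y)
    n=n or int(np.ceil(max(np.linalg.norm(t-p)/.049,abs(dy)/8.5)));rows=[]
    for i in range(n):
        k=n-i;a=np.radians(y);c,s=np.cos(a),np.sin(a)
        R=np.array([[c,s,0],[s,-c,0],[0,0,-1]]).T.T  # columns: tool x,y,z
        d=np.round(R.T@((t-p)/k)*1000,1 if k==1 else 0);tw=round((yawdeg-y)/k,1)
        p=p+R@d/1000;y-=-tw;rows.append([fing,d.tolist(),-tw])
    for i in range(0,n,8):print(str(rows[i:i+8]).replace(" ",""))
E
python3 -c "
from h import *
plan((.55,.325,.22),-14,0)"
```

```text
at [ 0.237  -0.4958  0.2184] 25.5 rpy [-179.9   -0.    25.5]
[[0,[35.0,-34.0,-0.0],np.float64(2.2)],[0,[34.0,-35.0,-0.0],np.float64(2.2)],[0,[33.0,-36.0,-0.0],np.float64(2.2)],[0,[31.0,-37.0,-0.0],np.float64(2.2)],[0,[30.0,-39.0,-0.0],np.float64(2.2)],[0,[28.0,-40.0,-0.0],np.float64(2.2)],[0,[27.0,-41.0,-0.0],np.float64(2.2)],[0,[25.0,-42.0,-0.0],np.float64(2.2)]]
[[0,[24.0,-43.0,-0.0],np.float64(2.2)],[0,[22.0,-44.0,-0.0],np.float64(2.2)],[0,[20.0,-44.0,-0.0],np.float64(2.2)],[0,[18.0,-45.0,-0.0],np.float64(2.2)],[0,[17.0,-46.0,-0.0],np.float64(2.2)],[0,[15.0,-46.0,-0.0],np.float64(2.2)],[0,[13.0,-47.0,-0.0],np.float64(2.2)],[0,[11.0,-47.0,-1.0],np.float64(2.2)]]
[[0,[10.0,-48.0,-0.0],np.float64(2.2)],[0,[7.7,-48.5,-0.6],np.float64(2.1)]]
```

>>> carry_out:
  increments:
    - [0,[35,-34,0],2.2]
    - [0,[34,-35,0],2.2]
    - [0,[33,-36,0],2.2]
    - [0,[31,-37,0],2.2]
    - [0,[30,-39,0],2.2]
    - [0,[28,-40,0],2.2]
    - [0,[27,-41,0],2.2]
    - [0,[25,-42,0],2.2]

```text
time: 0.9
tool_pos: [0.3759, -0.129, 0.2192]
ee_rot: [3.142, -0.0, 0.137]
wrist_force: [1.1, -1.0, -0.6]
width: 0.0941
finger_force: 0.0
```

>>> carry_out:
  increments:
    - [0,[24,-43,0],2.2]
    - [0,[22,-44,0],2.2]
    - [0,[20,-44,0],2.2]
    - [0,[18,-45,0],2.2]
    - [0,[17,-46,0],2.2]
    - [0,[15,-46,0],2.2]
    - [0,[13,-47,0],2.2]
    - [0,[11,-47,0],2.2]

```text
time: 1.7
tool_pos: [0.5149, 0.2351, 0.2188]
ee_rot: [3.141, 0.001, -0.17]
wrist_force: [1.5, -0.5, 0.2]
width: 0.0937
finger_force: 0.0
```

>>> carry_out:
  increments:
    - [0,[10,-48,0],2.2]
    - [0,[8,-48,-1],2.1]
    - [0,[0,0,0],0]
    - [0,[0,0,0],0]

```text
time: 2.1
tool_pos: [0.55, 0.3246, 0.2184]
ee_rot: [3.139, 0.003, -0.242]
wrist_force: [-0.3, -1.3, 0.3]
width: 0.0939
finger_force: 0.0
```

```bash
python3 - <<'E'
from h import *
import json
c=robot.get_calibration("wrist");a=robot.snapshot("wrist");cv2.imwrite("pics/w1.png",a)
c["T"]=np.array(c["T"]).tolist();json.dump({k:(v if k=="T" else float(v)) for k,v in c.items()},open("w1.json","w"))
o=robot.get_obs();print(o["time"],o["tool_pos"],np.degrees(o["ee_rot"]),o["joint_positions"])
E
```

```text
2.15 [0.55004088 0.32366407 0.21948748] [ 1.79894968e+02  6.88285113e-02 -1.39288763e+01] [ 4.43417915e-01  2.87431277e-01  1.13764278e+00 -6.63661422e-04
  1.71860965e+00  2.25722084e+00]
```

View pics/w1.png

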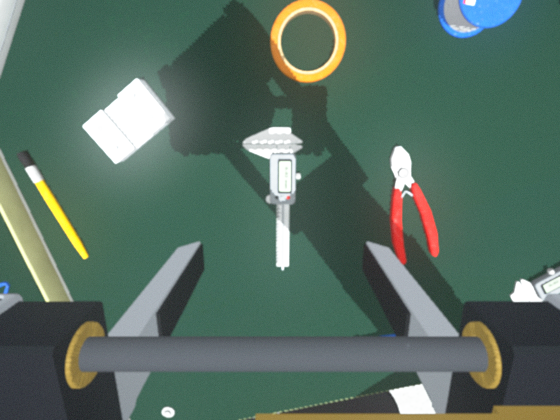

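The wrist view shows the caliper with its jaws at (272,145), slider at (284,177) and beam end at (283,268). The cutter is at right, with its nose at (401,150) and handle ends at (402,262) and (434,254).

```bash
python3 - <<'E'
from h import *
import json
c=json.load(open("w1.json"));a=cv2.imread("pics/w1.png").astype(int)
g=a.min(2)
L=[];
for r in (215,225,235,245,255,262):
    x=np.where(g[r,265:305]>110)[0]+265; L.append(onplane(c,(x.mean(),r),.0035)); print(r,x.min(),x.max())
L=np.array(L);vx,vy,x0,y0=cv2.fitLine(L[:,:2].astype(np.float32),2,0,.01,.01).ravel();print("beam ang",np.degrees(np.arctan2(vy,vx)))
m=(g[:,283]>70);print("col283",np.where(m[120:290])[0][[0,-1]]+120)
lo=onplane(c,(283,270),.0035);print("beam end",lo.round(4))
for r in (160,170,180,190): x=np.where(g[r,262:310]>60)[0]+262;print(r,x.min(),x.max(),onplane(c,((x.min()+x.max())/2,r),.0125).round(4))
# cutter
red=((a[:,:,2]>120)&(a[:,:,1]<80)).astype(np.uint8);red[:, :370]=0;red[280:]=0;red[:130]=0
ys,xs=np.nonzero(red);print("red rows",ys.min(),ys.max(),xs.min(),xs.max())
for r in (205,215,225,235,245):
    x=np.where(red[r])[0];p,q=onplane(c,(x.min(),r),.006),onplane(c,(x.max()+1,r),.006);print(r,x.min(),x.max(),p.round(4),q.round(4),np.linalg.norm(p-q).round(4))
print("ends",[onplane(c,u,.006).round(4) for u in ((401,146),(402,263),(434,256))])
E
```

```text
215 276 289
225 276 289
235 276 289
245 275 289
255 276 289
262 276 289
beam ang -13.90719
col283 [120 286]
beam end [0.443  0.351  0.0035]
160 262 309 [0.5789 0.3147 0.0125]
170 262 309 [0.5679 0.3174 0.0125]
180 262 309 [0.5567 0.3201 0.0125]
190 263 308 [0.5453 0.3229 0.0125]
red rows 184 264 390 431
205 391 418 [0.496  0.2056 0.006 ] [0.488  0.1732 0.006 ] 0.0334
215 390 423 [0.4839 0.2086 0.006 ] [0.4742 0.1689 0.006 ] 0.0409
225 390 425 [0.4714 0.2105 0.006 ] [0.4609 0.1681 0.006 ] 0.0437
235 391 428 [0.4582 0.2113 0.006 ] [0.4471 0.1661 0.006 ] 0.0465
245 393 430 [0.4446 0.2109 0.006 ] [0.4333 0.1653 0.006 ] 0.0469
ends [array([0.5621, 0.1842, 0.006 ]), array([0.4178, 0.2035, 0.006 ]), array([0.4177, 0.1634, 0.006 ])]
```

```bash
python3 - <<'E'
from h import *
a=cv2.imread("pics/w1.png")
k=cv2.resize(a[120:275,235:445],None,fx=3.8,fy=3.8,interpolation=2)
k=np.clip(k*1.6,0,255).astype(np.uint8);cv2.imwrite("pics/w1c.png",k)
E
```

```text
(no output)
```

View pics/w1c.png

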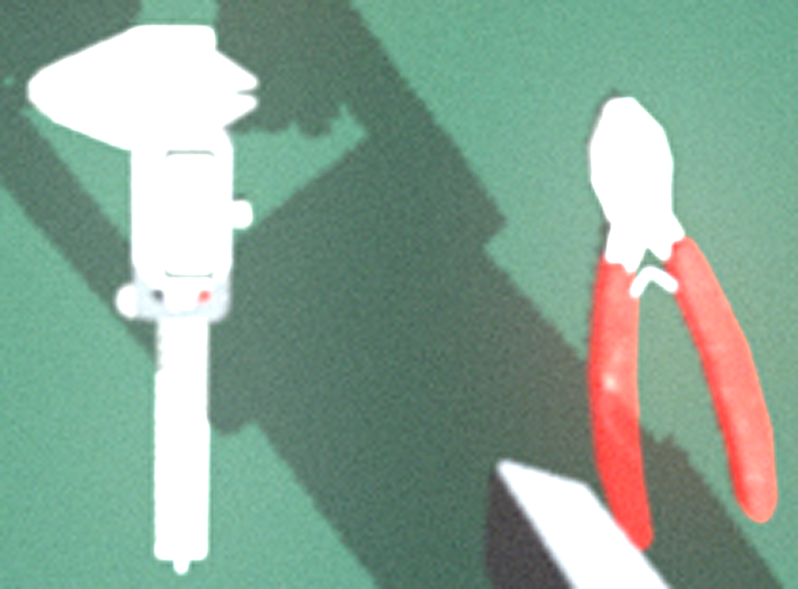

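The enlarged crop shows the caliper's beam end at wrist pixel (283,267), jaw top at row 127 and slider across columns 270–296 (rows 155–204).

```bash
python3 - <<'E'
from h import *
import json
c=json.load(open("w1.json"))
A=onplane(c,(282.9,267),.0035)[:2];B=onplane(c,(282.9,126.8),.0035)[:2]
S0=onplane(c,(282.9,203.7),.0125)[:2];S1=onplane(c,(282.9,155.5),.0125)[:2]
print(A,B,np.linalg.norm(B-A),S0,S1,np.linalg.norm(S1-S0))
u=(B-A)/np.linalg.norm(B-A);print(np.degrees(np.arctan2(u[1],u[0])))
m=(A+B)/2; print("y3 pt",m,"slider y30",m+u*.027)
print((S0-m)@u*1000+3,(S1-m)@u*1000+3)
g=m+u*.027
plan((g[0],g[1],.06),-13.9,0,n=4)
E
```

```text
[0.44709713 0.35008413] [0.61439924 0.30899339] 0.17227433646670695 [0.5301172  0.32972475] [0.5844373  0.31638329] 0.055934498187253684
-13.799161900636362
y3 pt [0.53074818 0.32953876] slider y30 [0.5569689  0.32309874]
2.3428670559639673 58.27736524321766
at [0.55   0.3237 0.2195] -13.9 rpy [ 1.799e+02  1.000e-01 -1.390e+01]
[[0,[2.0,-0.0,40.0],np.float64(-0.0)],[0,[2.0,-0.0,40.0],np.float64(-0.0)],[0,[1.0,-1.0,40.0],np.float64(-0.0)],[0,[1.9,-0.1,39.5],np.float64(-0.0)]]
```

>>> carry_out:
  increments:
    - [0,[2,0,45],0]
    - [0,[2,0,45],0]
    - [0,[2,0,45],0]
    - [0,[1,-1,40],0]
    - [0,[0,0,20],0]
    - [0,[0,0,6],0]
    - [0,[0,0,0],0]
    - [0,[0,0,0],0]

```text
time: 2.95
tool_pos: [0.5588, 0.3232, 0.0221]
ee_rot: [-3.139, -0.003, -0.244]
wrist_force: [0.1, -0.0, 0.9]
width: 0.0944
finger_force: 0.0
```

>>> carry_out:
  increments:
    - [255,[0,0,0],0]
    - [255,[0,0,0],0]
    - [255,[0,0,0],0]
    - [255,[0,0,0],0]
    - [255,[0,0,0],0]
    - [255,[0,0,0],0]
    - [255,[0,0,0],0]

```text
time: 3.65
tool_pos: [0.5574, 0.3233, 0.0193]
ee_rot: [3.141, 0.0, -0.244]
wrist_force: [0.0, 0.5, -0.6]
width: 0.0414
finger_force: 0.0
```

>>> carry_out:
  increments:
    - [255,[0,0,1],0]
    - [255,[0,0,0],0]
    - [255,[0,0,0],0]
    - [255,[0,0,0],0]

```text
time: 4.05
tool_pos: [0.5574, 0.3232, 0.0182]
ee_rot: [3.141, 0.0, -0.244]
wrist_force: [-0.2, -1.0, -1.3]
width: 0.0292
finger_force: 30.0
```

>>> carry_out:
  increments:
    - [255,[0,0,-10],0]
    - [255,[0,0,-30],0]
    - [255,[0,0,-40],0]
    - [255,[0,0,-40],0]
    - [255,[0,0,-40],0]
    - [255,[0,0,-40],0]
    - [255,[0,0,0],0]

```text
time: 4.75
tool_pos: [0.5601, 0.3246, 0.2279]
ee_rot: [-3.132, -0.012, -0.244]
wrist_force: [1.4, 0.8, 0.7]
width: 0.0293
finger_force: 30.0
```

```bash
python3 - <<'E'
from h import *
o=robot.get_obs();print(o["time"],o["width"],o["finger_force"],o["wrist_force"])
plan((.60,-.09,.24),98.6,255)
E
```

```text
4.75 0.02931173238852944 29.996927082538605 [1.39913862 0.76448609 0.67185888]
at [0.5601 0.3246 0.2279] -14.0 rpy [-179.4   -0.7  -14. ]
[[255,[10.0,28.0,-1.0],np.float64(-8.0)],[255,[6.0,29.0,-1.0],np.float64(-8.0)],[255,[2.0,30.0,-1.0],np.float64(-8.0)],[255,[-2.0,30.0,-1.0],np.float64(-8.1)],[255,[-7.0,29.0,-1.0],np.float64(-8.0)],[255,[-11.0,28.0,-1.0],np.float64(-8.1)],[255,[-14.0,26.0,-1.0],np.float64(-8.0)],[255,[-18.0,24.0,-1.0],np.float64(-8.1)]]
[[255,[-21.0,21.0,-1.0],np.float64(-8.0)],[255,[-24.0,18.0,-1.0],np.float64(-8.1)],[255,[-26.0,14.0,-1.0],np.float64(-8.0)],[255,[-27.0,11.0,-0.0],np.float64(-8.1)],[255,[-29.0,7.0,-1.0],np.float64(-8.0)],[255,[-29.4,2.2,-0.1],np.float64(-8.1)]]
```

>>> carry_out:
  increments:
    - [255,[10,28,-1],-8]
    - [255,[6,29,-1],-8]
    - [255,[2,30,-1],-8]
    - [255,[-2,30,-1],-8.1]
    - [255,[-7,29,-1],-8]
    - [255,[-11,28,-1],-8.1]
    - [255,[-14,26,-1],-8]
    - [255,[-18,24,-1],-8.1]

```text
time: 5.55
tool_pos: [0.5797, 0.0843, 0.2253]
ee_rot: [-3.14, 0.001, 0.885]
wrist_force: [0.5, -0.3, -0.6]
width: 0.0296
finger_force: 30.0
```

>>> carry_out:
  increments:
    - [255,[-21,21,-1],-8]
    - [255,[-24,18,-1],-8.1]
    - [255,[-26,14,-1],-8]
    - [255,[-27,11,0],-8.1]
    - [255,[-29,7,-1],-8]
    - [255,[-29,2,0],-8.1]
    - [255,[0,0,0],0]
    - [255,[0,0,0],0]

```text
time: 6.35
tool_pos: [0.5966, -0.0912, 0.2293]
ee_rot: [-3.14, -0.001, 1.719]
wrist_force: [0.5, 0.5, -1.6]
width: 0.0291
finger_force: 30.0
```

```bash
python3 - <<'E'
from h import *
import json
c=robot.get_calibration("wrist");a=robot.snapshot("wrist");cv2.imwrite("pics/w2.png",a)
c["T"]=np.array(c["T"]).tolist();json.dump({k:(v if k=="T" else float(v)) for k,v in c.items()},open("w2.json","w"))
o=robot.get_obs();print(o["time"],o["tool_pos"],np.degrees(o["ee_rot"]),o["joint_positions"],o["width"])
T=np.eye(3)
E
```

```text
6.4 [ 0.5966828  -0.09043146  0.22965021] [-1.79927999e+02 -7.11185921e-02  9.85733049e+01] [-2.44708724e-01  2.06756847e-01  1.21575265e+00  6.70705675e-04
  1.72072022e+00 -3.94242267e-01] 0.029317318016088202
```

View pics/w2.png

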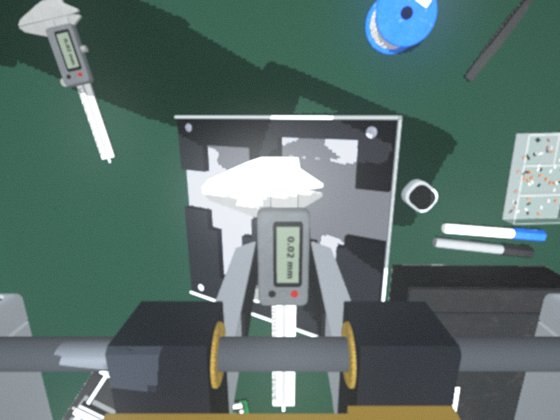

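The wrist view shows the caliper held level, with jaws at (262,180) and beam end at (284,404). The tray's left edge runs from its low corner (177,117) to its high corner (402,117), and the low edge goes down to about (190,293).

```bash
python3 - <<'E'
from h import *
import json
c=json.load(open("w2.json"))
LL=onplane(c,(176.5,117),.0244);HL=onplane(c,(402.5,117),.1394)
LR=onplane(c,(190,292.5),.0244);HR=onplane(c,(384.5,300),.1394)
for n,p in zip(("LL","HL","LR"),(LL,HL,LR)):print(n,p.round(4))
d=HL-LL;print("yaw",np.degrees(np.arctan2(d[1],d[0])),np.linalg.norm(d), "w",np.linalg.norm(LL-LR),np.degrees(np.arctan2(*(LL-LR)[:2])))
yaw=np.radians(np.degrees(np.arctan2(d[1],d[0])))
for yw in (yaw,np.radians(8.6)):
    R=np.array([[np.cos(yw),-np.sin(yw),0],[np.sin(yw),np.cos(yw),0],[0,0,1]])@np.array([[.866,0,-.5],[0,1,0],[.5,0,.866]])
    for P,l in((LL,(-.115,.105,.008)),(HL,(.115,.105,.008)),(LR,(-.115,-.105,.008))):print("origin",(P-R@np.array(l)).round(4))
zt=.2297-.018+.0035
E1=onplane(c,(284,403),zt);J=onplane(c,(284,157),zt);jl=onplane(c,(203,187),zt);jr=onplane(c,(323,185),zt)
print("beam end",E1.round(4),"jaw end",J.round(4),np.linalg.norm(E1-J),"ang",np.degrees(np.arctan2(*(J-E1)[1::-1])),"jaw",jl.round(4),jr.round(4),np.linalg.norm(jl-jr))
o=np.array([.59668,-.09043]);t=np.radians(8.6);ux=np.array([np.cos(t),np.sin(t)]);uy=np.array([-ux[1],ux[0]])
for n,p in(("E",E1),("J",J),("jl",jl),("jr",jr)):print(n,"rel TCP in tray x,y:",((p[:2]-o)@ux*1000).round(1),((p[:2]-o)@uy*1000).round(1))
E
```

```text
LL [ 0.4708 -0.0304  0.0244]
HL [0.673  0.0009 0.1394]
LR [ 0.5005 -0.2416  0.0244]
yaw 8.78392467841023 0.23474549159034896 w 0.21332775730171108 -8.00727318477272
origin [ 0.5892 -0.1183  0.075 ]
origin [ 0.5946 -0.1175  0.075 ]
origin [ 0.5868 -0.122   0.075 ]
origin [ 0.5889 -0.1187  0.075 ]
origin [ 0.5942 -0.1172  0.075 ]
origin [ 0.5872 -0.1223  0.075 ]
beam end [ 0.6135 -0.1975  0.2152] jaw end [ 0.5885 -0.0323  0.2152] 0.16707314153408487 ang 98.59151425918216 jaw [ 0.5464 -0.0555  0.2152] [ 0.6122 -0.0444  0.2152] 0.06673693110420469
E rel TCP in tray x,y: 0.6 -108.4
J rel TCP in tray x,y: 0.6 58.7
jl rel TCP in tray x,y: -44.5 42.1
jr rel TCP in tray x,y: 22.3 43.2
```

>>> carry_out:
  increments:
    - [255,[-1,18,0],0]
    - [255,[0,0,28],0]
    - [255,[0,0,28],0]
    - [255,[0,5,8.5],0]
    - [255,[0,5,8.5],0]
    - [255,[0,0,0],0]
    - [255,[0,0,0],0]

```text
time: 7.1
tool_pos: [0.6257, -0.0876, 0.1587]
ee_rot: [3.14, 0.001, 1.722]
wrist_force: [-0.1, -0.4, -1.4]
width: 0.0294
finger_force: 30.0
```

```bash
python3 - <<'E'
from h import *
o=robot.get_obs();print(o["wrist_force"])
plan((.6348,-.0859,.1385),98.6,255,n=4)
E
```

```text
[-0.13193065 -0.35078764 -1.35632981]
at [ 0.6257 -0.0876  0.1587] 98.7 rpy [179.9   0.   98.7]
[[255,[0.0,2.0,5.0],np.float64(0.0)],[255,[0.0,2.0,5.0],np.float64(0.0)],[255,[0.0,3.0,5.0],np.float64(0.0)],[255,[0.3,2.2,5.2],np.float64(0.1)]]
```

>>> carry_out:
  increments:
    - [255,[0,2.2,5],0]
    - [255,[0,2.3,5],0]
    - [255,[0,0,0],0]
    - [255,[0,2.3,5],0]
    - [255,[0,2.3,5],0]
    - [255,[0,0,0],0]
    - [255,[0,0,0],0]

```text
time: 7.8
tool_pos: [0.6338, -0.0864, 0.137]
ee_rot: [-3.141, -0.0, 1.722]
wrist_force: [0.4, 0.7, -1.5]
width: 0.0295
finger_force: 30.0
```

>>> carry_out:
  increments:
    - [255,[0,0,1.5],0]
    - [255,[0,0,0],0]
    - [255,[0,0,0],0]

```text
time: 8.1
tool_pos: [0.634, -0.0864, 0.1362]
ee_rot: [3.141, 0.0, 1.722]
wrist_force: [-0.5, 0.1, -2.7]
width: 0.0293
finger_force: 30.0
```

>>> carry_out:
  increments:
    - [255,[0,0,1.5],0]
    - [255,[0,0,0],0]
    - [255,[0,0,0],0]

```text
time: 8.4
tool_pos: [0.6339, -0.0864, 0.1344]
ee_rot: [-3.142, 0.0, 1.722]
wrist_force: [0.6, -0.1, -1.1]
width: 0.0293
finger_force: 30.0
```

>>> carry_out:
  increments:
    - [255,[0,0,1.5],0]
    - [255,[0,0,0],0]
    - [255,[0,0,0],0]

```text
time: 8.7
tool_pos: [0.6341, -0.0864, 0.1336]
ee_rot: [3.141, 0.0, 1.722]
wrist_force: [-1.3, 0.2, 1.3]
width: 0.0295
finger_force: 30.0
```

>>> carry_out:
  increments:
    - [255,[0,0,1.5],0]
    - [255,[0,0,0],0]
    - [255,[0,0,0],0]

```text
time: 9.0
tool_pos: [0.6343, -0.0866, 0.1324]
ee_rot: [3.14, 0.001, 1.722]
wrist_force: [-0.6, -0.6, 3.8]
width: 0.029
finger_force: 30.0
```

>>> carry_out:
  increments:
    - [255,[0,0,-5],0]
    - [255,[0,3,0],0]
    - [255,[0,0,0],0]
    - [255,[0,0,0],0]

```text
time: 9.4
tool_pos: [0.6361, -0.0859, 0.1363]
ee_rot: [-3.139, -0.0, 1.721]
wrist_force: [-5.2, 0.5, 3.9]
width: 0.0293
finger_force: 30.0
```

>>> carry_out:
  increments:
    - [157,[0,0,0],0]
    - [157,[0,0,0],0]
    - [157,[0,0,0],0]
    - [157,[0,0,0],0]

```text
time: 9.8
tool_pos: [0.6374, -0.0859, 0.1365]
ee_rot: [3.14, 0.0, 1.722]
wrist_force: [0.0, -0.2, 0.4]
width: 0.036
finger_force: 0.0
```

>>> carry_out:
  increments:
    - [157,[0,0,-10],0]
    - [157,[0,0,-30],0]
    - [157,[0,-10,-40],0]
    - [0,[0,-20,-40],0]
    - [0,[0,-20,0],0]
    - [0,[0,0,0],0]
    - [0,[0,0,0],0]

```text
time: 10.5
tool_pos: [0.5876, -0.0934, 0.2568]
ee_rot: [3.14, 0.0, 1.721]
wrist_force: [0.8, 0.2, 0.0]
width: 0.0646
finger_force: 0.0
```

```bash
python3 - <<'E'
from h import *
import json
c=robot.get_calibration("wrist");a=robot.snapshot("wrist");s=robot.snapshot("side")
c["T"]=np.array(c["T"]).tolist();json.dump({k:(v if k=="T" else float(v)) for k,v in c.items()},open("w3.json","w"))
cv2.imwrite("pics/w3raw.png",a)
k=cv2.resize(a[60:330,120:440],None,fx=1.5,fy=1.5,interpolation=2)
e=cv2.resize(s[125:235,215:345],None,fx=2.4,fy=2.4,interpolation=2)
out=np.zeros((410,800,3),np.uint8);out[:k.shape[0],:k.shape[1]]=k;out[:e.shape[0],485:485+e.shape[1]]=e[:,:315]
cv2.imwrite("pics/w3.png",out)
o=robot.get_obs();print(o["time"],o["tool_pos"],np.degrees(o["ee_rot"]))
E
```

```text
10.6 [ 0.58765008 -0.09322606  0.25511958] [-1.79902411e+02 -5.12788728e-02  9.86554736e+01]
```

View pics/w3.png

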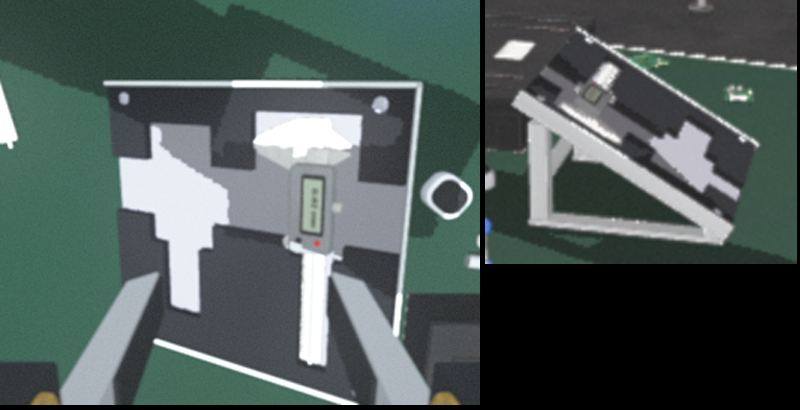

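The caliper lies in the upper pocket: jaws at crop (303,140), beam down to (313,365), face up. I'll check its measurements in the tray frame.

```bash
cat >> h.py <<'E'
YW=np.radians(8.6)
RT=np.array([[np.cos(YW),-np.sin(YW),0],[np.sin(YW),np.cos(YW),0],[0,0,1]])@np.array([[.8660254,0,-.5],[0,1,0],[.5,0,.8660254]])
def ontray(c,uv,z,O):
    n=RT[:,2];p=onplane(c,uv,n@np.array(O)+z,n);return RT.T@(p-np.array(O))*1000
E
python3 - <<'E'
from h import *
import json
c=json.load(open("w3.json"));O=(.590,-.119,.075)
P=lambda x,y:(120+x/1.5,60+y/1.5)
for n,u,z in(("LL",P(106,83),.008),("HL",P(421,84),.008),("LR",P(155,341),.008),
 ("jaw lo",P(254,138),.0035),("jaw hi",P(352,142),.0035),("jaw top",P(300,117),.0035),("beam end",P(313,365),.0035),
 ("beam l@270",P(301,270),.0035),("beam r@270",P(330,270),.0035),("beam l@355",P(299,355),.0035),("beam r@355",P(327,355),.0035),("slider TL",P(291,165),.0125),("slider TR",P(334,165),.0125),("pocket UR",P(362,113),.008),("pocket UL",P(256,110),.008),("trough low R",P(122,208),.008),("cutpocket",P(213,125),.008),("nose end",P(172,303),.008),("nose end",P(200,312),.008)):
    print(n,ontray(c,u,z,O).round(1))
E
```

```text
LL [-117.2  105.6    8. ]
HL [118.3 105.9   8. ]
LR [ -81.8 -108.1    8. ]
jaw lo [11.7 70.1  3.5]
jaw hi [80.1 71.6  3.5]
jaw top [45.1 85.3  3.5]
beam end [ 61.4 -89.    3.5]
beam l@270 [ 49.5 -18.2   3.5]
beam r@270 [ 70.4 -14.1   3.5]
beam l@355 [ 50.3 -84.3   3.5]
beam r@355 [ 71.5 -77.9   3.5]
slider TL [43.8 55.7 12.5]
slider TR [72.6 58.1 12.5]
pocket UR [86.5 89.3  8. ]
pocket UL [15.5 89.   8. ]
trough low R [-109.5    6.5    8. ]
cutpocket [-18.4  77.8   8. ]
nose end [-61.4 -67.5   8. ]
nose end [-33.6 -68.7   8. ]
```

Caliper origin comes out near tray (46.5, -3), which is home and flat. Next is the cutter.

```bash
python3 - <<'E'
from h import *
plan((.465,.185,.22),180,0,n=11)
E
```

```text
at [ 0.5877 -0.0932  0.2551] 98.7 rpy [-1.799e+02 -1.000e-01  9.870e+01]
[[0,[27.0,-7.0,3.0],np.float64(-7.4)],[0,[27.0,-4.0,3.0],np.float64(-7.4)],[0,[28.0,-0.0,3.0],np.float64(-7.4)],[0,[27.0,3.0,3.0],np.float64(-7.4)],[0,[27.0,7.0,3.0],np.float64(-7.4)],[0,[26.0,10.0,3.0],np.float64(-7.4)],[0,[24.0,14.0,3.0],np.float64(-7.4)],[0,[22.0,16.0,4.0],np.float64(-7.4)]]
[[0,[20.0,19.0,3.0],np.float64(-7.4)],[0,[17.0,22.0,4.0],np.float64(-7.4)],[0,[14.0,23.8,3.1],np.float64(-7.3)]]
```

>>> carry_out:
  increments:
    - [0,[27,-7,3],-7.4]
    - [0,[27,-4,3],-7.4]
    - [0,[28,0,3],-7.4]
    - [0,[27,3,3],-7.4]
    - [0,[27,7,3],-7.4]
    - [0,[26,10,3],-7.4]
    - [0,[24,14,3],-7.4]
    - [0,[22,16,4],-7.4]

```text
time: 11.4
tool_pos: [0.4976, 0.1101, 0.23]
ee_rot: [-3.141, -0.002, 2.761]
wrist_force: [0.4, 0.6, -0.2]
width: 0.094
finger_force: 0.0
```

>>> carry_out:
  increments:
    - [0,[20,19,3],-7.4]
    - [0,[17,22,4],-7.4]
    - [0,[14,24,3],-7.3]
    - [0,[0,0,0],0]
    - [0,[0,0,0],0]

```text
time: 11.9
tool_pos: [0.465, 0.1853, 0.2204]
ee_rot: [-3.14, -0.002, 3.14]
wrist_force: [0.2, -0.2, -0.2]
width: 0.0941
finger_force: 0.0
```

```bash
python3 - <<'E'
from h import *
c=robot.get_calibration("wrist");a=robot.snapshot("wrist");cv2.imwrite("pics/w4.png",a)
o=robot.get_obs();print(o["time"],o["tool_pos"],np.degrees(o["ee_rot"]))
h=cv2.cvtColor(a,cv2.COLOR_BGR2HSV);m=(((h[...,0]<8)|(h[...,0]>172))&(h[...,1]>130)&(h[...,2]>60)).astype(np.uint8)
cs,_=cv2.findContours(m,0,2)
for k in cs:
    if cv2.contourArea(k)<150:continue
    k=k[:,0].astype(float);W=np.array([onplane(c,u,.006) for u in k])
    i=W[:,0].argmin();print("n",len(k),"px box",k.min(0),k.max(0),"world min",W.min(0).round(4),"max",W.max(0).round(4),"end",W[i].round(4))
    for x in(.45,.465,.48):
        b=W[abs(W[:,0]-x)<.0015];print("  x",x,b[:,1].min().round(4),b[:,1].max().round(4)) if len(b) else 0
# nose: bright pixels near
g=(a.min(2)>90).astype(np.uint8);n,l,st,ce=cv2.connectedComponentsWithStats(g)
for i in range(1,n):
    if st[i,4]>60:print("bright",st[i],onplane(c,ce[i],.005).round(4))
E
```

```text
11.95 [0.4652644  0.18476706 0.2206673 ] [-1.79935967e+02 -6.69517819e-02  1.79874394e+02]
n 69 px box [259. 147.] [279. 229.] world min [0.4199 0.1581 0.006 ] max [0.5187 0.1812 0.006 ] end [0.4199 0.1633 0.006 ]
  x 0.45 0.1698 0.171
  x 0.48 0.1742 0.1742
n 57 px box [289. 146.] [305. 228.] world min [0.4188 0.1933 0.006 ] max [0.5174 0.2118 0.006 ] end [0.4188 0.2032 0.006 ]
  x 0.45 0.1989 0.2
  x 0.48 0.1968 0.2099
bright [  31   21  152  104 5008] [0.3446 0.0116 0.005 ]
bright [308  26  37  14 279] [0.3022 0.2311 0.005 ]
bright [360  34  19   9  76] [0.3073 0.278  0.005 ]
bright [380  36  68  17 521] [0.3142 0.3209 0.005 ]
bright [   77   191   411   229 21945] [0.6748 0.1244 0.005 ]
bright [   0  204   68  111 5197] [ 0.5569 -0.1318  0.005 ]
bright [ 77 205  10  11  85] [ 0.4951 -0.057   0.005 ]
bright [275 214  20  51 701] [0.534 0.188 0.005]
bright [ 366  241   93   96 2896] [0.6117 0.3543 0.005 ]
bright [543 293  17  17 184] [0.6157 0.5375 0.005 ]
bright [ 65 328  18  60 348] [ 0.7125 -0.1086  0.005 ]
bright [194 400  46  20 148] [0.7979 0.084  0.005 ]
bright [374 405  37  10 212] [0.7999 0.3443 0.005 ]
```

>>> carry_out:
  increments:
    - [0,[-1,0,45],-2]
    - [0,[0,0,45],0]
    - [0,[0,0,45],0]
    - [0,[0,0,40],0]
    - [0,[0,0,20],0]
    - [0,[0,0,8],0]
    - [255,[0,0,0],0]
    - [255,[0,0,0],0]

```text
time: 12.75
tool_pos: [0.4675, 0.1849, 0.0199]
ee_rot: [3.141, 0.003, -3.109]
wrist_force: [0.5, 0.9, -0.2]
width: 0.0817
finger_force: 0.0
```

>>> carry_out:
  increments:
    - [255,[0,0,0],0]
    - [255,[0,0,0],0]
    - [255,[0,0,0],0]
    - [255,[0,0,0],0]
    - [255,[0,0,0],0]
    - [255,[0,0,0],0]
    - [255,[0,0,0],0]
    - [255,[0,0,0],0]

```text
time: 13.55
tool_pos: [0.4663, 0.1852, 0.019]
ee_rot: [3.141, 0.001, -3.108]
wrist_force: [-1.7, 0.1, 5.3]
width: 0.0492
finger_force: 29.8
```

>>> carry_out:
  increments:
    - [255,[0,0,-10],0]
    - [255,[0,0,-30],0]
    - [255,[0,0,-40],0]
    - [255,[0,0,-40],0]
    - [255,[0,0,-40],0]
    - [255,[0,0,-40],0]
    - [255,[0,0,0],0]
    - [255,[0,0,0],0]

```text
time: 14.35
tool_pos: [0.4662, 0.1851, 0.2191]
ee_rot: [3.141, 0.002, -3.108]
wrist_force: [0.6, -0.1, -0.7]
width: 0.0493
finger_force: 29.9
```

```bash
python3 - <<'E'
from h import *
c=robot.get_calibration("wrist");a=robot.snapshot("wrist");cv2.imwrite("pics/w5.png",a)
o=robot.get_obs();print(o["time"],o["width"],o["finger_force"],o["tool_pos"],np.degrees(o["ee_rot"]))
h=cv2.cvtColor(a,cv2.COLOR_BGR2HSV);m=(((h[...,0]<8)|(h[...,0]>172))&(h[...,1]>130)&(h[...,2]>60)).astype(np.uint8)
cs,_=cv2.findContours(m,0,2)
for k in cs:
    if cv2.contourArea(k)>150:print("red",k[:,0].min(0),k[:,0].max(0))
cv2.imwrite("pics/w5c.png",a)
plan((.51,-.105,.20),100,255,n=11)
E
```

```text
14.4 0.049365438042353216 29.85047026551456 [0.4653951  0.18489141 0.21734062] [-1.79971489e+02 -9.96710935e-02 -1.78055774e+02]
red [293 177] [330 334]
red [235 177] [272 335]
at [0.4654 0.1849 0.2173] -178.1 rpy [-1.800e+02 -1.000e-01 -1.781e+02]
[[255,[-3.0,-26.0,2.0],np.float64(-25.3)],[255,[8.0,-25.0,2.0],np.float64(-25.3)],[255,[19.0,-19.0,1.0],np.float64(-25.3)],[255,[25.0,-10.0,2.0],np.float64(-25.3)],[255,[27.0,2.0,1.0],np.float64(-25.3)],[255,[23.0,13.0,2.0],np.float64(-25.3)],[255,[15.0,22.0,1.0],np.float64(-25.3)],[255,[5.0,26.0,2.0],np.float64(-25.2)]]
[[255,[-7.0,26.0,1.0],np.float64(-25.3)],[255,[-18.0,20.0,2.0],np.float64(-25.2)],[255,[-24.4,10.7,1.3],np.float64(-25.3)]]
```

View pics/w5c.png

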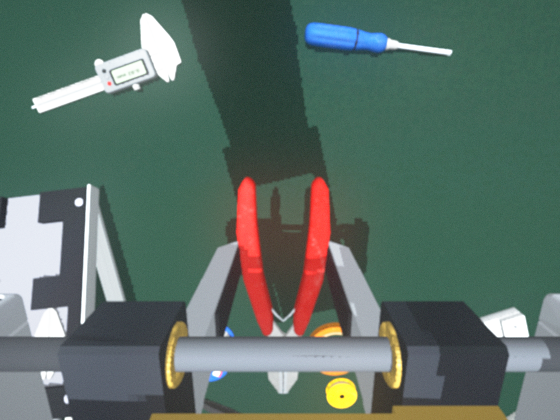

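The cutter is held squarely: handle ends at (247,178) and (320,178), nose on the centre line at (284,390).

```bash
python3 - <<'E'
from h import *
c=robot.get_calibration("wrist");o=robot.get_obs();p=o["tool_pos"];t=o["ee_rot"][2];ux=np.array([np.cos(t),np.sin(t)])
for u in((247,177.5),(320,177.5),(284,391),(235,240),(330.5,240)):
    q=onplane(c,u,p[2]-.013);print(u,"tool x",((q[:2]-p[:2])@ux*1000).round(1),"tool y",((q[:2]-p[:2])@np.array([ux[1],-ux[0]])*1000).round(1))
plan((.52,-.105,.22),98.6,255,n=10,start=(p,181.9))
E
```

```text
(247, 177.5) tool x 47.3 tool y -18.7
(320, 177.5) tool x 47.4 tool y 21.3
(284, 391) tool x -97.3 tool y 1.8
(235, 240) tool x 10.7 tool y -26.7
(330.5, 240) tool x 10.7 tool y 28.6
at [0.4654 0.1849 0.2173] 181.9 rpy [-1.800e+02 -1.000e-01 -1.781e+02]
[[255,[-4.0,-29.0,-0.0],8.3],[255,[-9.0,-28.0,-0.0],8.3],[255,[-13.0,-27.0,-0.0],8.3],[255,[-16.0,-25.0,-0.0],8.3],[255,[-20.0,-22.0,-0.0],8.3],[255,[-23.0,-19.0,-1.0],8.4],[255,[-25.0,-15.0,-0.0],8.3],[255,[-27.0,-11.0,-1.0],8.4]]
[[255,[-28.0,-8.0,-0.0],8.3],[255,[-29.5,-3.0,-0.7],8.4]]
```

>>> carry_out:
  increments:
    - [255,[-4,-29,0],8.3]
    - [255,[-9,-28,0],8.3]
    - [255,[-13,-27,0],8.3]
    - [255,[-16,-25,0],8.3]
    - [255,[-20,-22,0],8.3]
    - [255,[-23,-19,-1],8.4]
    - [255,[-25,-15,0],8.3]
    - [255,[-27,-11,-1],8.4]

```text
time: 15.2
tool_pos: [0.5089, -0.0479, 0.2172]
ee_rot: [-3.137, -0.004, 2.007]
wrist_force: [0.5, 0.4, -0.7]
width: 0.0496
finger_force: 29.8
```

>>> carry_out:
  increments:
    - [255,[-28,-8,0],8.3]
    - [255,[-29,-3,0],8.4]
    - [255,[0,0,0],0]
    - [255,[0,0,40],0]
    - [255,[0,0,40],0]
    - [255,[0,0,10],0]
    - [255,[0,0,0],0]
    - [255,[0,0,0],0]

```text
time: 16.0
tool_pos: [0.5212, -0.104, 0.1316]
ee_rot: [3.14, 0.0, 1.723]
wrist_force: [0.2, 0.2, -0.0]
width: 0.0496
finger_force: 29.9
```

```bash
python3 - <<'E'
from h import *
plan((.5403,-.0992,.0875),98.6,255,n=4)
E
```

```text
at [ 0.5212 -0.104   0.1316] 98.7 rpy [179.9   0.   98.7]
[[255,[0.0,5.0,11.0],np.float64(0.0)],[255,[1.0,5.0,11.0],np.float64(0.0)],[255,[0.0,5.0,11.0],np.float64(0.1)],[255,[0.9,4.6,11.1],np.float64(0.0)]]
```

>>> carry_out:
  increments:
    - [255,[0,5,11],0]
    - [255,[1,5,11],0]
    - [255,[0,0,0],0]
    - [255,[0,5,9],0]
    - [255,[1,4.5,9],0]
    - [255,[0,0,0],0]
    - [255,[0,0,0],0]

```text
time: 16.7
tool_pos: [0.5395, -0.0992, 0.09]
ee_rot: [-3.141, -0.001, 1.722]
wrist_force: [-0.7, 0.1, -0.7]
width: 0.0496
finger_force: 29.9
```

>>> carry_out:
  increments:
    - [255,[0,0,2],0]
    - [255,[0,0,0],0]
    - [255,[0,0,0],0]

```text
time: 17.0
tool_pos: [0.5399, -0.0994, 0.089]
ee_rot: [3.141, 0.0, 1.722]
wrist_force: [0.0, -0.4, 1.8]
width: 0.0495
finger_force: 29.8
```

>>> carry_out:
  increments:
    - [255,[0,0,2],0]
    - [255,[0,0,0],0]
    - [255,[0,0,0],0]

```text
time: 17.3
tool_pos: [0.54, -0.0995, 0.0882]
ee_rot: [3.14, 0.001, 1.722]
wrist_force: [-2.8, 0.5, 7.5]
width: 0.0491
finger_force: 29.8
```

Contact came early, which fits the uphill handle sitting on the pocket lip. I'll back off down the slope and go in square to the tray face.

>>> carry_out:
  increments:
    - [255,[0,0,-5],0]
    - [255,[0,-4,0],0]
    - [255,[0,0,0],0]
    - [255,[0,0,0],0]

```text
time: 17.7
tool_pos: [0.5353, -0.0999, 0.091]
ee_rot: [-3.141, -0.0, 1.722]
wrist_force: [-0.2, -0.1, 0.3]
width: 0.0491
finger_force: 29.9
```

>>> carry_out:
  increments:
    - [255,[0,1,2],0]
    - [255,[0,1,2],0]
    - [255,[0,0,0],0]
    - [255,[0,0,0],0]

```text
time: 18.1
tool_pos: [0.5376, -0.0996, 0.0872]
ee_rot: [-3.141, -0.0, 1.722]
wrist_force: [0.4, -0.2, -0.5]
width: 0.0497
finger_force: 29.9
```

>>> carry_out:
  increments:
    - [255,[0,1,1.7],0]
    - [255,[0,0,0],0]
    - [255,[0,0,0],0]

```text
time: 18.4
tool_pos: [0.5382, -0.0996, 0.0855]
ee_rot: [-3.141, -0.0, 1.722]
wrist_force: [-1.4, -0.8, -0.9]
width: 0.0494
finger_force: 29.9
```

>>> carry_out:
  increments:
    - [106,[0,0,0],0]
    - [106,[0,0,0],0]
    - [106,[0,0,0],0]
    - [106,[0,0,0],0]

```text
time: 18.8
tool_pos: [0.539, -0.0995, 0.086]
ee_rot: [3.141, 0.0, 1.722]
wrist_force: [0.9, 0.3, -0.5]
width: 0.0554
finger_force: 0.0
```

>>> carry_out:
  increments:
    - [106,[0,0,-10],0]
    - [106,[0,0,-30],0]
    - [106,[0,0,-40],0]
    - [60,[0,0,-40],0]
    - [0,[0,0,-40],0]
    - [0,[0,0,0],0]
    - [0,[0,0,0],0]

```text
time: 19.5
tool_pos: [0.5393, -0.0997, 0.2479]
ee_rot: [3.138, 0.002, 1.722]
wrist_force: [0.7, -0.0, -1.0]
width: 0.0836
finger_force: 0.0
```

```bash
python3 - <<'E'
from h import *
import json
c=robot.get_calibration("wrist");a=robot.snapshot("wrist");s=robot.snapshot("side")
c["T"]=np.array(c["T"]).tolist();json.dump({k:(v if k=="T" else float(v)) for k,v in c.items()},open("w6.json","w"))
cv2.imwrite("pics/w6raw.png",a);cv2.imwrite("pics/s6raw.png",s)
k=cv2.resize(a[60:330,140:460],None,fx=1.5,fy=1.5,interpolation=2)
e=cv2.resize(s[125:235,215:345],None,fx=2.4,fy=2.4,interpolation=2)
out=np.zeros((410,800,3),np.uint8);out[:k.shape[0],:k.shape[1]]=k;out[:e.shape[0],485:]=e[:,:315][:, :315]
cv2.imwrite("pics/w6.png",out)
o=robot.get_obs();print(o["time"],o["tool_pos"],np.degrees(o["ee_rot"]))
E
```

```text
Traceback (most recent call last):
ValueError: could not broadcast input array from shape (264,312,3) into shape (264,315,3)
```

```bash
python3 - <<'E'
import cv2,numpy as np
a=cv2.imread("pics/w6raw.png");s=cv2.imread("pics/s6raw.png")
k=cv2.resize(a[60:330,140:460],None,fx=1.5,fy=1.5,interpolation=2)
e=cv2.resize(s[125:235,215:345],None,fx=2.4,fy=2.4,interpolation=2)
out=np.zeros((410,800,3),np.uint8);out[:k.shape[0],:k.shape[1]]=k;out[:e.shape[0],485:485+e.shape[1]]=e
cv2.imwrite("pics/w6.png",out)
E
```

```text
(no output)
```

View pics/w6.png

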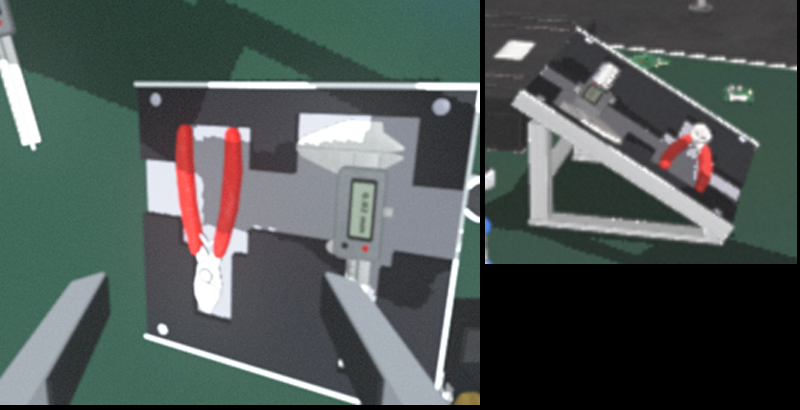

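The caliper is still home at (360,200). The cutter lies in its pocket but against the downhill side, with handles at crop columns 177–242 and nose at (207,290), so I'll measure whether it is on the lip.

```bash
python3 - <<'E'
from h import *
import json
c=json.load(open("w6.json"));O=(.590,-.119,.075)
P=lambda x,y:(140+x/1.5,60+y/1.5)
for n,u,z in(("LL",P(135,85),.008),("HL",P(477,87),.008),("LR",P(146,336),.008),("pocket UR",P(251,128),.008),("pocket low right",P(247,253),.008),("slot BL",P(196,311),.008),("slot BR",P(231,319),.008),("nose tip",P(206,311),.005),("nose L",P(194,285),.005),("nose R",P(220,285),.005)):
    print(n,ontray(c,u,z,O).round(1))
a=cv2.imread("pics/w6raw.png");h=cv2.cvtColor(a,cv2.COLOR_BGR2HSV);m=(((h[...,0]<8)|(h[...,0]>172))&(h[...,1]>130)&(h[...,2]>60)).astype(np.uint8)
m[:130]=0;cs,_=cv2.findContours(m,0,2)
for k in cs:
    if cv2.contourArea(k)<100:continue
    W=np.array([ontray(c,u,.006,O) for u in k[:,0].astype(float)]);print("red min",W.min(0).round(1),"max",W.max(0).round(1))
    for y in(70,45,30,0):
        b=W[abs(W[:,1]-y)<2];print("  y",y,b[:,0].min().round(1),b[:,0].max().round(1)) if len(b) else 0
E
```

```text
LL [-118.5  104.9    8. ]
HL [113.3 105.3   8. ]
LR [-117.9 -107.7    8. ]
pocket UR [-20.2  77.3   8. ]
pocket low right [-21.2 -13.1   8. ]
slot BL [-65.8 -70.7   8. ]
slot BR [-33.8 -69.7   8. ]
nose tip [-58.2 -70.1   5. ]
nose L [-69.3 -49.9   5. ]
nose R [-45.4 -44.7   5. ]
red min [-49.8 -20.9   6. ] max [-28.9  76.9   6. ]
  y 70 -41.4 -40.2
  y 30 -30.0 -30.0
  y 0 -48.5 -37.0
red min [-84.1 -22.9   6. ] max [-61.9  77.2   6. ]
  y 70 -83.6 -82.3
  y 0 -79.7 -78.3
```

The cutter sits about 3 mm too far downhill, with its downhill handle on the lip. I'll push it up the slope with closed fingers from below, along the trough.

>>> carry_out:
  increments:
    - [255,[0,-20,0],0]
    - [255,[0,-20,0],0]
    - [255,[0,-12,0],0]
    - [255,[0,0,30],0]
    - [255,[0,0,30],0]
    - [255,[0,0,30],0]
    - [255,[0,0,30],0]
    - [255,[0,0,0],0]

```text
time: 20.4
tool_pos: [0.4833, -0.1061, 0.1198]
ee_rot: [-3.131, -0.006, 1.721]
wrist_force: [-0.0, 1.5, 0.5]
width: 0.0335
finger_force: 0.0
```

>>> carry_out:
  increments:
    - [255,[0,0,30],0]
    - [255,[0,0,30],0]
    - [255,[0,0,0],0]
    - [255,[0,0,0],0]
    - [255,[0,0,0],0]
    - [255,[0,0,0],0]

```text
time: 21.0
tool_pos: [0.4887, -0.1078, 0.0681]
ee_rot: [3.138, 0.002, 1.722]
wrist_force: [0.3, -0.1, 0.1]
width: 0.0006
finger_force: 0.0
```

```bash
python3 - <<'E'
from h import *
print(robot.get_obs()["width"],robot.get_obs()["wrist_force"]);plan((.4881,-.1071,.0448),98.6,255,n=2)
E
```

```text
0.0005762054061006486 [ 0.29176773 -0.08390133  0.05225942]
at [ 0.4887 -0.1078  0.0681] 98.6 rpy [1.798e+02 1.000e-01 9.860e+01]
[[255,[0.0,-0.0,12.0],np.float64(0.0)],[255,[0.8,-0.5,11.3],np.float64(0.0)]]
```

>>> carry_out:
  increments:
    - [255,[0,0,12],0]
    - [255,[0,0,11],0]
    - [255,[0,0,0],0]
    - [255,[0,3.5,-2],0]
    - [255,[0,3.5,-2],0]
    - [255,[0,0,0],0]
    - [255,[0,0,0],0]

```text
time: 21.7
tool_pos: [0.4946, -0.1064, 0.0473]
ee_rot: [3.141, 0.001, 1.722]
wrist_force: [0.4, -0.1, -0.2]
width: 0.0003
finger_force: 0.0
```

>>> carry_out:
  increments:
    - [255,[0,1.7,-1],0]
    - [255,[0,0,0],0]
    - [255,[0,1.7,-1],0]
    - [255,[0,0,0],0]

```text
time: 22.1
tool_pos: [0.4978, -0.1058, 0.049]
ee_rot: [3.141, 0.0, 1.722]
wrist_force: [0.7, 0.3, 0.0]
width: 0.0007
finger_force: 0.0
```

>>> carry_out:
  increments:
    - [255,[0,1.7,-1],0]
    - [255,[0,0,0],0]
    - [255,[0,1.7,-1],0]
    - [255,[0,0,0],0]

```text
time: 22.5
tool_pos: [0.501, -0.1053, 0.0508]
ee_rot: [-3.142, 0.0, 1.722]
wrist_force: [-0.0, -0.6, 0.8]
width: 0.0007
finger_force: 0.1
```

```bash
cat > m.py <<'E'
from h import *
O=(.590,-.119,.075)
for n in("scene","side"):
    c=robot.get_calibration(n)
    for lab,a in((("before",cv2.imread("pics/s6raw.png")),) if n=="side" else ())+(("now",robot.snapshot(n)),):
        h=cv2.cvtColor(a,cv2.COLOR_BGR2HSV);m=(((h[...,0]<8)|(h[...,0]>172))&(h[...,1]>130)&(h[...,2]>60)).astype(np.uint8)
        cs,_=cv2.findContours(m,0,2)
        for k in cs:
            W=np.array([ontray(c,u,.008,O) for u in k[:,0].astype(float)])
            if len(k)<8 or abs(W).max()>130:continue
            print(n,lab,"min",W.min(0).round(1)[:2],"max",W.max(0).round(1)[:2],"mean",W.mean(0).round(1)[:2])
E
python3 m.py
```

```text
scene now min [-77.4  17.1] max [-66.2  77. ] mean [-71.2  51.2]
scene now min [-44.6 -15. ] max [-27.8  74.6] mean [-36.1  27. ]
side before min [-80.  -27.6] max [-62.3  78.3] mean [-72.3  25.1]
side before min [-47.1 -23.4] max [-29.   76.5] mean [-37.6  31.8]
side now min [-77.5 -29.6] max [-61.9  76.7] mean [-69.8  43.9]
side now min [-45.8 -23.4] max [-27.   76.5] mean [-35.9  32.9]
```

>>> carry_out:
  increments:
    - [255,[0,1.7,-1],0]
    - [255,[0,0,0],0]
    - [255,[0,1.7,-1],0]
    - [255,[0,0,0],0]
    - [255,[0,0,0],0]

```text
time: 23.1
tool_pos: [0.5045, -0.1048, 0.0529]
ee_rot: [3.141, 0.0, 1.722]
wrist_force: [1.0, 0.8, 0.8]
width: 0.0004
finger_force: 0.1
```

```bash
python3 m.py
```

```text
scene now min [-72.4  19.9] max [-61.9  76. ] mean [-66.8  53.8]
scene now min [-44.6 -21.4] max [-20.6  76.1] mean [-31.8  27.4]
side before min [-80.  -27.6] max [-62.3  78.3] mean [-72.3  25.1]
side before min [-47.1 -23.4] max [-29.   76.5] mean [-37.6  31.8]
side now min [-73.  -26.1] max [-61.   76.3] mean [-64.5  36.1]
side now min [-44.8 -23.4] max [-20.8  76.1] mean [-32.2  30.3]
```

>>> carry_out:
  increments:
    - [255,[0,-8,4],0]
    - [255,[0,-8,4],0]
    - [255,[0,-4,-10],0]
    - [255,[0,0,-40],0]
    - [255,[0,0,-40],0]
    - [255,[0,0,-40],0]
    - [255,[0,20,-40],0]
    - [255,[0,20,0],0]

```text
time: 24.0
tool_pos: [0.527, -0.1028, 0.2237]
ee_rot: [3.128, 0.007, 1.721]
wrist_force: [0.5, -0.4, 0.4]
width: 0.0004
finger_force: 0.0
```

>>> carry_out:
  increments:
    - [255,[0,15,0],0]
    - [255,[0,0,0],0]
    - [255,[0,0,0],0]
    - [255,[0,0,0],0]

```text
time: 24.4
tool_pos: [0.5379, -0.0996, 0.2147]
ee_rot: [-3.141, -0.0, 1.721]
wrist_force: [1.4, 0.4, -0.9]
width: 0.0006
finger_force: 0.0
```

```bash
python3 m.py; python3 - <<'E'
from h import *
O=(.590,-.119,.075)
c=robot.get_calibration("wrist");a=robot.snapshot("wrist");cv2.imwrite("pics/w7.png",a);s=robot.snapshot("scene");cv2.imwrite("pics/s7.png",s)
print(robot.get_obs()["time"],robot.get_obs()["tool_pos"])
h=cv2.cvtColor(a,cv2.COLOR_BGR2HSV);m=(((h[...,0]<8)|(h[...,0]>172))&(h[...,1]>130)&(h[...,2]>60)).astype(np.uint8)
cs,_=cv2.findContours(m,0,2)
for k in cs:
    W=np.array([ontray(c,u,.006,O) for u in k[:,0].astype(float)])
    if cv2.contourArea(k)>100 and abs(W).max()<130:
        print("wrist",W.min(0).round(1),W.max(0).round(1),"end",W[W[:,1].argmax()].round(1),"front",W[W[:,1].argmin()].round(1))
E
```

```text
scene now min [-73.6 -24.3] max [-61.5  76.5] mean [-66.6  21.2]
scene now min [-46.6 -21.4] max [-22.4  76.6] mean [-34.   23.6]
side before min [-80.  -27.6] max [-62.3  78.3] mean [-72.3  25.1]
side before min [-47.1 -23.4] max [-29.   76.5] mean [-37.6  31.8]
side now min [-74.1 -29.6] max [-61.9  78. ] mean [-67.1  28.2]
side now min [-46.1 -26.8] max [-21.8  76.1] mean [-33.6  21.4]
24.6 [ 0.53830414 -0.09961739  0.21480409]
wrist [-49.7 -20.2   6. ] [-22.2  72.4   6. ] end [-25.1  72.4   6. ] front [-49.7 -20.2   6. ]
wrist [-78.6 -24.5   6. ] [-60.7  77.    6. ] end [-64.9  77.    6. ] front [-71.  -24.5   6. ]
```

```bash
cat > m2.py <<'E'
from h import *
import json,sys
O=(.590,-.119,.075)
def prof(lab,c,a,z=.008):
    h=cv2.cvtColor(a,cv2.COLOR_BGR2HSV);m=((h[...,0]<8)|(h[...,0]>172))&(h[...,1]>110)&(h[...,2]>50)
    ys,xs=np.nonzero(m);W=np.array([ontray(c,(x,y),z,O)[:2] for x,y in zip(xs,ys)]);W=W[abs(W).max(1)<100]
    print(lab,[(int(y),b[:,0].min().round(1),b[:,0].max().round(1),((b[:,0].min()+b[:,0].max())/2).round(1)) for y in(68,56,44,32,20,8,-4) for b in[W[abs(W[:,1]-y)<2.5]] if len(b)])
if __name__=="__main__":
    prof("w6 old",json.load(open("w6.json")),cv2.imread("pics/w6raw.png"))
    for n in("wrist","scene","side"):
        c=robot.get_calibration(n);prof(n,c,robot.snapshot(n))
    c=json.load(open("w6.json"))
E
python3 m2.py
```

```text
w6 old [(68, np.float64(-82.4), np.float64(-28.4), np.float64(-55.4)), (56, np.float64(-82.7), np.float64(-28.2), np.float64(-55.4)), (44, np.float64(-82.9), np.float64(-26.9), np.float64(-54.9)), (32, np.float64(-81.8), np.float64(-28.9), np.float64(-55.4)), (20, np.float64(-79.4), np.float64(-30.0), np.float64(-54.7)), (8, np.float64(-79.6), np.float64(63.2), np.float64(-8.2)), (-4, np.float64(-75.6), np.float64(-35.9), np.float64(-55.8))]
wrist [(68, np.float64(-74.2), np.float64(-21.6), np.float64(-47.9)), (56, np.float64(-76.8), np.float64(-21.2), np.float64(-49.0)), (44, np.float64(-77.0), np.float64(-21.0), np.float64(-49.0)), (32, np.float64(-76.1), np.float64(-22.8), np.float64(-49.5)), (20, np.float64(-76.3), np.float64(-25.7), np.float64(-51.0)), (8, np.float64(-75.3), np.float64(63.9), np.float64(-5.7)), (-4, np.float64(-72.9), np.float64(-33.1), np.float64(-53.0))]
scene [(68, np.float64(-71.2), np.float64(-22.4), np.float64(-46.8)), (56, np.float64(-71.8), np.float64(-22.5), np.float64(-47.2)), (44, np.float64(-74.1), np.float64(-22.7), np.float64(-48.4)), (32, np.float64(-74.7), np.float64(-26.6), np.float64(-50.6)), (20, np.float64(-73.6), np.float64(-26.8), np.float64(-50.2)), (8, np.float64(-72.2), np.float64(-30.8), np.float64(-51.5)), (-4, np.float64(-69.1), np.float64(-34.8), np.float64(-52.0))]
side [(68, np.float64(-71.2), np.float64(-21.8), np.float64(-46.5)), (56, np.float64(-71.7), np.float64(-24.9), np.float64(-48.3)), (44, np.float64(-72.2), np.float64(-22.9), np.float64(-47.5)), (32, np.float64(-72.7), np.float64(-25.0), np.float64(-48.9)), (20, np.float64(-73.2), np.float64(-28.2), np.float64(-50.7)), (8, np.float64(-71.5), np.float64(-31.5), np.float64(-51.5)), (-4, np.float64(-72.0), np.float64(-31.6), np.float64(-51.8))]
```

The cutter's origin is in place but it appears turned about 4°. I'll shift the camera towards the nose to check it is down in its slot.

>>> carry_out:
  increments:
    - [255,[-40,0,0],0]
    - [255,[-40,0,0],0]
    - [255,[-15,0,0],0]
    - [255,[0,0,0],0]
    - [255,[0,0,0],0]
    - [255,[0,0,0],0]

```text
time: 25.35
tool_pos: [0.5531, -0.192, 0.215]
ee_rot: [3.141, -0.001, 1.723]
wrist_force: [1.0, 1.0, 0.3]
width: 0.0007
finger_force: 0.0
```

```bash
cat > m3.py <<'E'
from h import *
from m2 import prof,O
c=robot.get_calibration("wrist");a=robot.snapshot("wrist");cv2.imwrite("pics/w8.png",a)
prof("wrist",c,a)
OO=np.array(O)
h=cv2.cvtColor(a,cv2.COLOR_BGR2HSV)
for y in range(-14,-80,-4):
    r=""
    for x in range(-80,-18,2):
        u,v=np.round(proj(c,OO+RT@np.array([x,y,8])/1000)).astype(int);b,g,rr=a[v,u].astype(int)
        r+="R" if rr>b+60 else "#" if max(b,g,rr)<75 else "o" if b-rr>12 and b<250 else "W" if min(b,rr)>190 else "w" if min(b,rr)>130 else "."
    print(y,r)
E
python3 m3.py
```

```text
wrist [(68, np.float64(-73.9), np.float64(-21.5), np.float64(-47.7)), (56, np.float64(-77.6), np.float64(-21.1), np.float64(-49.3)), (44, np.float64(-76.7), np.float64(-21.7), np.float64(-49.2)), (32, np.float64(-76.9), np.float64(-23.3), np.float64(-50.1)), (20, np.float64(-77.2), np.float64(-26.0), np.float64(-51.6)), (8, np.float64(-75.0), np.float64(64.2), np.float64(-5.4)), (-4, np.float64(-72.9), np.float64(-32.7), np.float64(-52.8))]
-14 ##.w.RRRRRR.oooRRRRRRRWWWWWWow.
-18 ####.RRRRRwwwwwRRRRRRWo........
-22 #####...wwWWwwwwRRRRwooo#......
-26 #######.wWWWWWWWWWwwww....#..##
-30 ########wwWWWWWWwwwwwww.###.#.#
-34 #######.wwww..Wwwwwww.w.#######
-38 #.#####wwwwwww.Wwwwwwww.#######
-42 ###.##wWwwwww.wWWwwow.w.#######
-46 #####.wWWWWwwwwWWWwwww..#######
-50 .####.wwWooWWWWWwwwwwww.#######
-54 #####.wWWoWWWWWWwwwwww..#######
-58 ###.#.wwwoWWWWWwwwwwwww.#######
-62 #.#.##.wwooWWWwwwww..o.########
-66 ##.#####wooWwwwwwwow.o.########
-70 .##.####.wwww..o.....w.########
-74 #.#############################
-78 .#..###########################
```

The nose's downhill edge reads x ≈ -68, against the slot wall at -66.5, so the nose is resting on the lip. I'll nudge it uphill with the fingertips just above the tray face.

```bash
python3 - <<'E'
from h import *
plan((.5117,-.1794,.0590),98.6,255,n=5)
E
```

```text
at [ 0.5531 -0.192   0.215 ] 98.7 rpy [180.   -0.   98.7]
[[255,[4.0,-8.0,31.0],np.float64(0.0)],[255,[4.0,-8.0,31.0],np.float64(0.0)],[255,[4.0,-8.0,31.0],np.float64(0.0)],[255,[3.0,-8.0,32.0],np.float64(0.1)],[255,[3.7,-7.1,31.0],np.float64(0.0)]]
```

>>> carry_out:
  increments:
    - [255,[19,-39,0],0]
    - [255,[0,0,45],0]
    - [255,[0,0,45],0]
    - [255,[0,0,45],0]
    - [255,[0,0,15],0]
    - [255,[0,0,5],0]
    - [255,[0,0,0],0]
    - [255,[0,0,0],0]

```text
time: 26.2
tool_pos: [0.5136, -0.1812, 0.0626]
ee_rot: [3.137, 0.003, 1.722]
wrist_force: [0.4, 0.7, 0.6]
width: 0.0004
finger_force: 0.0
```

>>> carry_out:
  increments:
    - [255,[0,0,1],0]
    - [255,[0,0,0],0]
    - [255,[0,2.6,-1.5],0]
    - [255,[0,2.6,-1.5],0]
    - [255,[0,0,0],0]
    - [255,[0,0,0],0]

```text
time: 26.8
tool_pos: [0.517, -0.1797, 0.0618]
ee_rot: [3.142, 0.0, 1.722]
wrist_force: [0.1, -0.3, -0.7]
width: 0.0005
finger_force: 0.0
```

>>> carry_out:
  increments:
    - [255,[0,1.7,-1],0]
    - [255,[0,0,0],0]
    - [255,[0,1.7,-1],0]
    - [255,[0,0,0],0]

```text
time: 27.2
tool_pos: [0.5205, -0.1793, 0.064]
ee_rot: [3.141, 0.0, 1.722]
wrist_force: [0.2, 0.5, 0.5]
width: 0.0009
finger_force: 0.0
```

```bash
python3 m2.py | tail -3 | sed 's/np.float64//g'
```

```text
wrist [(68, (-73.9), (-22.0), (-48.0)), (56, (-75.5), (-22.0), (-48.8)), (44, (-76.5), (-22.2), (-49.4)), (32, (-76.3), (-24.0), (-50.2)), (20, (-76.1), (-26.5), (-51.3)), (8, (-75.3), (-29.4), (-52.4)), (-4, (-73.2), (-33.9), (-53.6))]
scene [(68, (-71.2), (-22.4), (-46.8)), (56, (-71.8), (-20.7), (-46.2)), (44, (-74.1), (-22.7), (-48.4)), (32, (-74.7), (-26.6), (-50.6)), (20, (-73.6), (-26.8), (-50.2)), (8, (-72.2), (-30.8), (-51.5)), (-4, (-69.1), (-34.8), (-52.0))]
side [(68, (-71.2), (-21.8), (-46.5)), (56, (-71.7), (-21.8), (-46.8)), (44, (-72.2), (-22.9), (-47.5)), (32, (-72.7), (-28.2), (-50.4)), (20, (-73.2), (-28.2), (-50.7)), (8, (-71.5), (-28.3), (-49.9)), (-4, (-72.0), (-31.6), (-51.8))]
```

>>> carry_out:
  increments:
    - [255,[0,0,2],0]
    - [255,[0,0,0],0]
    - [255,[0,1.7,-1],0]
    - [255,[0,0,0],0]
    - [255,[0,1.7,-1],0]
    - [255,[0,0,0],0]
    - [255,[0,0,0],0]

```text
time: 28.05
tool_pos: [0.5237, -0.1787, 0.0639]
ee_rot: [3.141, 0.0, 1.722]
wrist_force: [0.0, -0.8, -0.2]
width: 0.0008
finger_force: 0.0
```

```bash
python3 m2.py | tail -3 | sed 's/np.float64//g'
```

```text
wrist [(68, (-73.7), (-21.9), (-47.8)), (56, (-75.9), (-22.1), (-49.0)), (44, (-76.4), (-22.2), (-49.3)), (32, (-76.3), (-24.0), (-50.1)), (20, (-76.2), (-26.3), (-51.2)), (8, (-75.4), (-29.1), (-52.3)), (-4, (-73.4), (-33.7), (-53.6))]
scene [(68, (-71.2), (-22.4), (-46.8)), (56, (-71.8), (-22.5), (-47.2)), (44, (-74.1), (-22.7), (-48.4)), (32, (-74.7), (-26.6), (-50.6)), (20, (-73.6), (-26.8), (-50.2)), (8, (-72.2), (-30.8), (-51.5)), (-4, (-69.1), (-34.8), (-52.0))]
side [(68, (-71.2), (-21.8), (-46.5)), (56, (-71.7), (-21.8), (-46.8)), (44, (-72.2), (-22.9), (-47.5)), (32, (-72.7), (-28.2), (-50.4)), (20, (-73.2), (-28.2), (-50.7)), (8, (-71.5), (-28.3), (-49.9)), (-4, (-72.0), (-29.4), (-50.7))]
```

>>> carry_out:
  increments:
    - [255,[0,0,1],0]
    - [255,[0,0,0],0]
    - [255,[0,0,0],0]

```text
time: 28.5
tool_pos: [0.5235, -0.1787, 0.0627]
ee_rot: [-3.141, -0.0, 1.722]
wrist_force: [0.3, 0.2, 0.4]
width: 0.0003
finger_force: 0.0
```

>>> carry_out:
  increments:
    - [255,[0,0,1],0]
    - [255,[0,0,0],0]
    - [255,[0,0,0],0]

```text
time: 28.8
tool_pos: [0.5235, -0.1787, 0.0617]
ee_rot: [-3.141, 0.0, 1.722]
wrist_force: [0.6, 0.5, -0.3]
width: -0.0
finger_force: 0.0
```

>>> carry_out:
  increments:
    - [255,[0,0,1],0]
    - [255,[0,0,0],0]
    - [255,[0,0,0],0]

```text
time: 29.1
tool_pos: [0.5236, -0.1787, 0.0608]
ee_rot: [-3.142, 0.0, 1.722]
wrist_force: [-0.2, -0.4, 0.0]
width: -0.0001
finger_force: 0.0
```

>>> carry_out:
  increments:
    - [255,[0,0,1],0]
    - [255,[0,0,0],0]
    - [255,[0,0,0],0]

```text
time: 29.4
tool_pos: [0.5235, -0.1787, 0.0597]
ee_rot: [-3.142, 0.0, 1.722]
wrist_force: [-0.7, -0.6, 0.4]
width: 0.0008
finger_force: 0.0
```

>>> carry_out:
  increments:
    - [255,[0,0,1],0]
    - [255,[0,0,0],0]
    - [255,[0,0,0],0]

```text
time: 29.7
tool_pos: [0.5235, -0.1787, 0.0587]
ee_rot: [-3.142, 0.0, 1.722]
wrist_force: [-0.1, 0.6, 0.0]
width: 0.0003
finger_force: 0.0
```

>>> carry_out:
  increments:
    - [255,[0,1.7,-2],0]
    - [255,[0,1.7,-1],0]
    - [255,[0,0,0],0]
    - [255,[0,1.7,-1],0]
    - [255,[0,0,0],0]
    - [255,[0,0,0],0]

```text
time: 30.3
tool_pos: [0.5287, -0.1779, 0.0628]
ee_rot: [-3.142, 0.0, 1.722]
wrist_force: [0.2, 0.4, 0.4]
width: 0.0006
finger_force: 0.0
```

```bash
python3 m2.py | tail -3 | sed 's/np.float64//g'
```

```text
wrist [(68, (-73.8), (-21.9), (-47.9)), (56, (-76.1), (-21.9), (-49.0)), (44, (-77.3), (-22.1), (-49.7)), (32, (-76.7), (-23.9), (-50.3)), (20, (-76.7), (-26.2), (-51.5)), (8, (-75.4), (-29.2), (-52.3)), (-4, (-73.5), (-33.5), (-53.5))]
scene [(68, (-71.2), (-22.4), (-46.8)), (56, (-71.8), (-22.5), (-47.2)), (44, (-74.1), (-22.7), (-48.4)), (32, (-74.7), (-26.6), (-50.6)), (20, (-73.6), (-26.8), (-50.2)), (8, (-72.2), (-30.8), (-51.5)), (-4, (-69.1), (-34.8), (-52.0))]
side [(68, (-71.2), (-21.8), (-46.5)), (56, (-71.7), (-24.9), (-48.3)), (44, (-72.2), (-25.0), (-48.6)), (32, (-72.7), (-28.2), (-50.4)), (20, (-73.2), (-28.2), (-50.7)), (8, (-71.5), (-28.3), (-49.9)), (-4, (-72.0), (-29.4), (-50.7))]
```

>>> carry_out:
  increments:
    - [255,[0,0,1.5],0]
    - [255,[0,0,0],0]
    - [255,[0,0,0],0]

```text
time: 30.75
tool_pos: [0.5286, -0.178, 0.0613]
ee_rot: [-3.142, 0.0, 1.722]
wrist_force: [0.4, 0.1, 0.6]
width: 0.0008
finger_force: 0.2
```

>>> carry_out:
  increments:
    - [255,[0,0,1.5],0]
    - [255,[0,0,0],0]
    - [255,[0,0,0],0]

```text
time: 31.05
tool_pos: [0.5288, -0.1781, 0.0608]
ee_rot: [3.141, 0.001, 1.722]
wrist_force: [-2.0, 0.7, 4.7]
width: 0.0006
finger_force: 2.8
```

>>> carry_out:
  increments:
    - [255,[0,0,1],0]
    - [255,[0,0,0],0]
    - [255,[0,0,0],0]

```text
time: 31.35
tool_pos: [0.5289, -0.1781, 0.0608]
ee_rot: [3.141, 0.001, 1.722]
wrist_force: [-3.2, 1.6, 8.9]
width: 0.0006
finger_force: 4.7
```

>>> carry_out:
  increments:
    - [255,[0,0,-2.5],0]
    - [255,[0,1.7,-1],0]
    - [255,[0,0,0],0]
    - [255,[0,1.7,-1],0]
    - [255,[0,0,0],0]
    - [255,[0,0,0],0]

```text
time: 31.95
tool_pos: [0.5318, -0.1774, 0.0629]
ee_rot: [-3.141, -0.0, 1.722]
wrist_force: [-0.6, -0.4, 0.5]
width: 0.0005
finger_force: 0.2
```

>>> carry_out:
  increments:
    - [255,[0,1.7,-1],0]
    - [255,[0,0,0],0]
    - [255,[0,0,0],0]

```text
time: 32.25
tool_pos: [0.5338, -0.1772, 0.0643]
ee_rot: [3.141, 0.0, 1.722]
wrist_force: [0.2, 0.8, 0.7]
width: 0.0005
finger_force: 0.2
```

```bash
python3 m2.py | tail -3 | sed 's/np.float64//g'
```

```text
wrist [(68, (-84.1), (-30.3), (-57.2)), (56, (-84.3), (-28.6), (-56.5)), (44, (-83.9), (-27.9), (-55.9)), (32, (-82.2), (-28.6), (-55.4)), (20, (-80.4), (-29.3), (-54.9)), (8, (-77.9), (-31.6), (-54.7)), (-4, (-74.0), (-34.1), (-54.0))]
scene [(68, (-80.0), (-31.4), (-55.7)), (56, (-80.7), (-29.8), (-55.2)), (44, (-77.7), (-30.1), (-53.9)), (32, (-78.4), (-30.3), (-54.3)), (20, (-75.3), (-30.5), (-52.9)), (8, (-74.3), (-32.7), (-53.5)), (-4, (-69.1), (-34.8), (-52.0))]
side [(68, (-79.4), (-30.0), (-54.7)), (56, (-80.0), (-28.0), (-54.0)), (44, (-77.5), (-30.2), (-53.9)), (32, (-78.9), (-31.3), (-55.1)), (20, (-79.5), (-31.4), (-55.5)), (8, (-76.9), (-31.5), (-54.2)), (-4, (-75.2), (-34.9), (-55.0))]
```

>>> carry_out:
  increments:
    - [255,[0,-4,-1],0]
    - [255,[0,-4,-6],0]
    - [255,[0,0,-40],0]
    - [255,[0,0,-45],0]
    - [255,[0,0,-45],0]
    - [255,[0,0,-15],0]
    - [255,[0,20,0],0]
    - [255,[0,0,0],0]

```text
time: 33.2
tool_pos: [0.5464, -0.1752, 0.2165]
ee_rot: [3.14, 0.0, 1.722]
wrist_force: [-0.1, -0.3, -0.9]
width: 0.0008
finger_force: 0.0
```

>>> carry_out:
  increments:
    - [255,[0,0,0],0]
    - [255,[0,0,0],0]

```text
time: 33.4
tool_pos: [0.5445, -0.1752, 0.2149]
ee_rot: [-3.139, -0.001, 1.722]
wrist_force: [0.6, -0.9, 0.5]
width: 0.0004
finger_force: 0.0
```

```bash
python3 m2.py | tail -3 | sed 's/np.float64//g';python3 m3.py|tail -17; python3 -c "
from bench import robot;print(robot.get_obs()['tool_pos'])"
```

```text
wrist [(68, (-83.0), (-28.8), (-55.9)), (56, (-83.3), (-28.4), (-55.9)), (44, (-82.4), (-27.2), (-54.8)), (32, (-81.4), (-27.9), (-54.6)), (20, (-79.3), (-28.6), (-53.9)), (8, (-77.0), (64.5), (-6.3)), (-4, (-73.6), (-34.2), (-53.9))]
scene [(68, (-80.0), (-31.4), (-55.7)), (56, (-80.7), (-29.8), (-55.2)), (44, (-79.7), (-30.1), (-54.9)), (32, (-78.4), (-30.3), (-54.3)), (20, (-75.3), (-30.5), (-52.9)), (8, (-74.3), (-32.7), (-53.5)), (-4, (-69.1), (-34.8), (-52.0))]
side [(68, (-79.4), (-30.0), (-54.7)), (56, (-80.0), (-30.1), (-55.1)), (44, (-80.6), (-30.2), (-55.4)), (32, (-78.9), (-31.3), (-55.1)), (20, (-76.4), (-31.4), (-53.9)), (8, (-74.6), (-34.8), (-54.7)), (-4, (-75.2), (-34.9), (-55.0))]
-14 ##...RRRRRRRwwwwRRRRRRRwwwwww..
-18 #####.RRRRRwwwwwRRRRR.w.#######
-22 #######RRwWWWWwWWwwwwww.#######
-26 ########.wWWWwWWWWwww.w.#######
-30 ########.wwwwWWWWWwwwww.#######
-34 ########.wwwwwwwwwWwwww.#######
-38 ########.wwwwwww.wWwww..#######
-42 ########.wwwwwwwwWWwww.########
-46 ########wwWWWWWWwWwwww.########
-50 ########wwWWWoWWWWWwww.########
-54 .#######.wwWWoWWWWWww..########
-58 ..######.wwWWoWWWWwww..########
-62 ########..wwWooWWwwo.o..#######
-66 ########..wwwooowwww.w..#######
-70 ########..........ooooo.#######
-74 ##.########################...#
-78 ###..###.######..######.##.####
[ 0.54498806 -0.17535451  0.21581383]
```

The nose now lies between the slot walls. Next I'll check the handles against the pocket's edges in the same way.

```bash
sed -i 's/range(-14,-80,-4)/range(84,-20,-4)/;s/range(-80,-18,2)/range(-96,-8,2)/' m3.py; python3 m3.py | tail -26
```

```text
84 ###########################################.
80 ############################################
76 ########RRR.................RRRR......######
72 #######RRRRRRR.w.wwww.wwwww.RRRRRRwww.######
68 #######RRRRRRR..ww..wwwwwww.RRRRRR.ww.######
64 #######RRRRRRRRwwwwwwwwwwwwRRRRRRR.ww.######
60 #######RRRRRRRRwwwwwwwwwwwwRRRRRRRWWow######
56 ######.RRRRRRR.wwwwwwwwwwwwRRRRRRRwWWo..####
52 ######.RRRRRRRR.wwwwwwwwwoWRRRRRRRRWWw......
48 .......RRRRRRRR.wwwwwwwwoWoRRRRRRRRWWWoooooo
44 .ww.ww.RRRRRRRR.wwwwwwwWWWWRRRRRRRRWWWWWWWWW
40 .ww.wwwRRRRRRRRRwwwwwwWWWWWwRRRRRRRWWWWWWWWW
36 w..wwwwRRRRRRRRRwwwwoWWWWWWRRRRRRRRWWWWWWWWW
32 .wwwwww.RRRRRRRR.wwWWoWWWoWRRRRRRRRWWWWWoooW
28 w.wwwww.RRRRRRRR.oWWWWWoWoWRRRRRRRwWWWWWoWWW
24 .wwwww.wRRRRRRRRRoWWWWWWWoWRRRRRRRWWWWWWWWWW
20 wwwww.wwRRRRRRRRRWWWWWWoWWWRRRRRRRWWWWWWWWWW
16 wwwwwwww.RRRRRRRRWWWWWWWWWwRRRRRRRWWWWWWWWWW
12 wwwwwwww.RRRRRRRRwWWWWWWWWRRRRRRRRWWWWWWWWWW
8 wwwww.wwwwRRRRRRRRWWoWWWoWRRRRRRRwoWWWWWWWWW
4 ##########RRRRRRRRwWWWWoWwRRRRRRRWWWWo......
0 #########..RRRRRRRRwwwoWWRRRRRRRwWWWWo......
-4 ##########..RRRRRRR.wwwwwRRRRRRRWWWWWo......
-8 ##########.wRRRRRRRwwwww.RRRRRRwWWWWWo....##
-12 ##########.w.RRRRRRRwwww.RRRRRRoWWooWo..####
-16 #############.RRRRRwwwww.RRRRR....##.#######
```

Views alone can't settle the tilt, so I'll probe the tops of both handles lightly with the closed fingertips.

>>> carry_out:
  increments:
    - [255,[38,5,0],0]
    - [255,[38,5,0],0]
    - [255,[0,0,45],0]
    - [255,[0,0,45],0]
    - [255,[0,0,32],0]
    - [255,[0,0,0],0]
    - [255,[0,0,0],0]
    - [255,[0,0,4],0]

```text
time: 34.45
tool_pos: [0.5462, -0.0995, 0.0937]
ee_rot: [3.136, 0.003, 1.721]
wrist_force: [1.0, 0.0, 1.0]
width: 0.0001
finger_force: 0.0
```

>>> carry_out:
  increments:
    - [255,[0,0,2],0]
    - [255,[0,0,0],0]
    - [255,[0,0,0],0]

```text
time: 34.75
tool_pos: [0.5445, -0.0989, 0.0893]
ee_rot: [3.14, 0.001, 1.722]
wrist_force: [-0.2, 0.7, 0.7]
width: 0.0005
finger_force: 0.0
```

>>> carry_out:
  increments:
    - [255,[0,0,2],0]
    - [255,[0,0,0],0]
    - [255,[0,0,0],0]

```text
time: 35.05
tool_pos: [0.5439, -0.0987, 0.0862]
ee_rot: [-3.141, 0.0, 1.722]
wrist_force: [0.8, 0.0, 0.9]
width: 0.001
finger_force: 0.0
```

>>> carry_out:
  increments:
    - [255,[0,0,1],0]
    - [255,[0,0,0],0]
    - [255,[0,0,0],0]

```text
time: 35.35
tool_pos: [0.544, -0.0987, 0.0852]
ee_rot: [-3.141, 0.0, 1.722]
wrist_force: [0.2, -0.2, -0.6]
width: 0.0005
finger_force: 0.0
```

>>> carry_out:
  increments:
    - [255,[0,0,1],0]
    - [255,[0,0,0],0]
    - [255,[0,0,0],0]

```text
time: 35.65
tool_pos: [0.544, -0.0987, 0.0842]
ee_rot: [-3.142, 0.0, 1.722]
wrist_force: [0.1, 0.3, 0.1]
width: 0.0007
finger_force: 0.0
```

>>> carry_out:
  increments:
    - [255,[0,0,1],0]
    - [255,[0,0,0],0]
    - [255,[0,0,0],0]

```text
time: 35.95
tool_pos: [0.5439, -0.0987, 0.0832]
ee_rot: [-3.142, 0.0, 1.722]
wrist_force: [0.3, 0.3, -0.1]
width: 0.0005
finger_force: 0.0
```

>>> carry_out:
  increments:
    - [255,[0,0,1],0]
    - [255,[0,0,0],0]
    - [255,[0,0,0],0]

```text
time: 36.25
tool_pos: [0.5439, -0.0987, 0.0822]
ee_rot: [-3.142, 0.0, 1.722]
wrist_force: [-0.6, -0.6, -0.3]
width: 0.0007
finger_force: 0.0
```

>>> carry_out:
  increments:
    - [255,[0,0,1],0]
    - [255,[0,0,0],0]
    - [255,[0,0,0],0]

```text
time: 36.55
tool_pos: [0.5442, -0.0988, 0.0816]
ee_rot: [3.141, 0.0, 1.722]
wrist_force: [0.2, 0.1, 1.4]
width: 0.0004
finger_force: 0.7
```

The uphill handle's top reads exactly the flat height (0.0817). Now the downhill one, expected at 0.0617.

>>> carry_out:
  increments:
    - [255,[0,0,-8],0]
    - [255,[0,-17.3,0],0]
    - [255,[0,-17.3,0],0]
    - [255,[0,0,10],0]
    - [255,[0,0,8],0]
    - [255,[0,0,0],0]
    - [255,[0,0,0],0]

```text
time: 37.25
tool_pos: [0.51, -0.1038, 0.0706]
ee_rot: [-3.141, -0.0, 1.722]
wrist_force: [0.6, 0.4, -0.5]
width: 0.0002
finger_force: 0.0
```

>>> carry_out:
  increments:
    - [255,[0,0,2],0]
    - [255,[0,0,0],0]
    - [255,[0,0,0],0]

```text
time: 37.55
tool_pos: [0.51, -0.1039, 0.0694]
ee_rot: [3.141, 0.0, 1.722]
wrist_force: [-0.9, -0.8, -0.5]
width: 0.0004
finger_force: 0.0
```

>>> carry_out:
  increments:
    - [255,[0,0,2],0]
    - [255,[0,0,0],0]
    - [255,[0,0,0],0]

```text
time: 37.85
tool_pos: [0.5097, -0.1039, 0.0672]
ee_rot: [-3.142, 0.0, 1.722]
wrist_force: [0.5, -0.1, 1.3]
width: 0.0005
finger_force: 0.0
```

>>> carry_out:
  increments:
    - [255,[0,0,2],0]
    - [255,[0,0,0],0]
    - [255,[0,0,0],0]

```text
time: 38.15
tool_pos: [0.5097, -0.1039, 0.0652]
ee_rot: [-3.141, -0.0, 1.722]
wrist_force: [0.3, -0.6, 0.4]
width: 0.0006
finger_force: 0.0
```

>>> carry_out:
  increments:
    - [255,[0,0,1],0]
    - [255,[0,0,0],0]
    - [255,[0,0,0],0]

```text
time: 38.45
tool_pos: [0.5097, -0.1039, 0.0642]
ee_rot: [-3.142, 0.0, 1.722]
wrist_force: [-0.1, -0.5, 0.2]
width: 0.0003
finger_force: 0.0
```

>>> carry_out:
  increments:
    - [255,[0,0,1],0]
    - [255,[0,0,0],0]
    - [255,[0,0,0],0]

```text
time: 38.75
tool_pos: [0.5097, -0.1039, 0.0632]
ee_rot: [-3.142, 0.0, 1.722]
wrist_force: [0.7, -0.2, 0.4]
width: 0.0003
finger_force: 0.0
```

>>> carry_out:
  increments:
    - [255,[0,0,1],0]
    - [255,[0,0,0],0]
    - [255,[0,0,0],0]

```text
time: 39.05
tool_pos: [0.5097, -0.1039, 0.0622]
ee_rot: [-3.142, 0.0, 1.722]
wrist_force: [-0.5, 0.3, 0.5]
width: 0.0003
finger_force: 0.0
```

>>> carry_out:
  increments:
    - [255,[0,0,1],0]
    - [255,[0,0,0],0]
    - [255,[0,0,0],0]

```text
time: 39.35
tool_pos: [0.5098, -0.1039, 0.0613]
ee_rot: [-3.142, 0.0, 1.722]
wrist_force: [1.1, 0.6, 0.7]
width: 0.0005
finger_force: 0.0
```

The downhill handle is not raised, so the cutter lies flat. I'll retract, check once more and hand in.

>>> carry_out:
  increments:
    - [255,[0,0,-10],0]
    - [255,[0,0,-40],0]
    - [255,[0,0,-45],0]
    - [255,[0,0,-45],0]
    - [255,[0,0,0],0]
    - [255,[0,0,0],0]
    - [255,[0,0,0],0]

```text
time: 40.05
tool_pos: [0.5091, -0.1037, 0.2002]
ee_rot: [-3.14, -0.001, 1.722]
wrist_force: [-0.8, 0.0, 0.1]
width: 0.0001
finger_force: 0.0
```

```bash
python3 m2.py | tail -3 | sed 's/np.float64//g'; python3 -c "
from bench import robot;print(robot.get_obs()['tool_pos'],robot.get_obs()['time']);"
```

```text
wrist [(68, (-82.9), (-29.6), (-56.3)), (56, (-82.8), (-28.1), (-55.5)), (44, (-81.7), (-27.5), (-54.6)), (32, (-80.4), (-28.9), (-54.7)), (20, (-79.2), (-29.3), (-54.3)), (8, (-76.8), (64.5), (-6.1)), (-4, (-73.2), (-34.5), (-53.8))]
scene [(68, (-80.0), (-29.6), (-54.8)), (56, (-80.7), (-29.8), (-55.2)), (44, (-79.7), (-30.1), (-54.9)), (32, (-78.4), (-30.3), (-54.3)), (20, (-75.3), (-30.5), (-52.9)), (8, (-72.2), (-34.6), (-53.4)), (-4, (-69.1), (-34.8), (-52.0))]
side [(68, (-79.4), (-30.0), (-54.7)), (56, (-80.0), (-28.0), (-54.0)), (44, (-80.6), (-30.2), (-55.4)), (32, (-78.9), (-31.3), (-55.1)), (20, (-76.4), (-31.4), (-53.9)), (8, (-74.6), (-34.8), (-54.7)), (-4, (-75.2), (-34.9), (-55.0))]
[ 0.50885351 -0.10366314  0.19931287] 40.2
```

```bash
python3 -c "
from bench import robot;print(robot.close_job())"
```

```text
the job is handed in; nothing more can be done
None
```

I handed the job in at about 40 s, with no verdict returned: the caliper and cutter are in their pockets by my measurements, each origin about 4 mm or less from home, the cutter turned about 2° and probed flat at both handles, the caliper's flatness judged from images only, and the tape roll, spool and screwdriver never touched.

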